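# Clear a dry-block heater, hook a tube block in and press it home under its catch

### The job

The bench heater is needed for small tubes, but a bottle has been left standing in its seat: stand that bottle upright on a free spot of the bench. Then fit the tube block with the 24 small holes (not the one with six large holes): with its front held up, hook its tongue under the steel lip at the back of the seat, let go so that its front ledge rests on the spring catch, and press the front down until the block lies flat and the catch has snapped over the ledge. Leave everything else where it is.

Things in the scene. Friction and masses are not known exactly. Their poses are not given: they have to be found in the camera images.
- tube_block_center (a point): Centre of the block to fit: aluminium body 100 x 62 x 40 mm, 24 small 11 mm blind holes in its top, about 0.4 kg, standing upright on the bench; this point is 20 mm above its underside. x runs along the 100 mm length towards the tongue, y across the 62 mm width (grip those faces), z up. Yaw starts up to 2 rad either way. Its top is solid enough to press on anywhere.
- tube_block_tongue (a point): Tip of the block's tongue, half-way up its thickness; axes as the block's. The tongue, 36 mm wide and 6 mm thick (2 to 8 mm above the block's underside), sticks out 14 mm at the block's +x end, so this point is 64 mm from the middle of the block and 5 mm above its underside.
- tube_block_ledge (a point): Front edge of the block's ledge, half-way up its thickness; axes as the block's. The ledge, 62 mm wide and 8 mm thick, flush with the underside, sticks out 10 mm at the block's -x (front) end: this point is 60 mm from the middle of the block, 4 mm above its underside.
- heater_seat (a point): Centre of the flat seat floor, 50 mm above the bench, on the fixed bench heater (white case, 196 x 126 mm). x to its back (the lip), y left, z up. Block home: underside on this floor, body centred here (some 1.5 mm play in x, y), tongue to +x. Cheeks 9 mm high flaring to 15 mm stand 65 mm apart beside the block's front and back; from x = -29 to +26 mm the sides are open and level for the fingers.
- heater_lip (a point): Middle of the retaining lip's underside at its front edge, 57 mm behind (+x of) the seat centre and 12 mm above the seat floor; axes as the seat's. The lip is a steel plate 3 mm thick reaching 13.5 mm back. A wall 8.5 mm behind this point stops the tongue; posts 43 mm apart let only the tongue in.
- catch_nose (a point): Tip of the black spring catch's nose (40 mm wide) at the seat's front: closed, 55 mm ahead (-x) of the seat centre and 10 mm above the seat floor; axes as the seat's. Its face slopes from there up and outward, 7 mm out at 11 mm up; its underside slopes down to 9.5 mm above the floor. Flat top 12 mm above this point, to 20 mm out. Fixed stops 6 mm high stand 7 mm out beside it.
- heater_catch (a joint): Opening of the spring catch in m: 0 closed, up to 0.008 pushed out to the front. Its slope carries the front ledge of a hooked block, which then rests tilted by some 0.1 rad; 10 to 15 N pressed down on the front of the block forces it out and it springs back over the ledge. Letting the ledge drop on it from more than some 20 mm may also force it open.
- small_bottle_center (a point): Centre of the small screw-cap bottle (48 mm across, 85 mm tall) that stands in the heater's seat at the start; this point is 42.5 mm above its underside, z up along the bottle. The body is straight-sided for its lower half. It must go upright on the bench top, which reaches from y = -0.32 to 0.38 m and back to x = 0.78 m.
- big_bottle (a point): Foot of a large fixed bottle (100 mm across, 200 mm tall) on the bench, at the world's axes. A smaller fixed bottle (72 mm across, 150 mm tall) stands 0.05 m nearer the robot and 0.23 m to the right of it; three more stand nearer the robot, out of the work.
- vial_block: The other tube block, same outside shape and size, but with six large holes (24 mm). Tongue to its +x too. Origin at the centre of its underside. Leave it.
- vial_3: Small screw vial, 30 mm across, 58 mm tall, standing between the blocks and the heater. Origin at the centre of its underside. Leave it.
- beaker_1: Empty glass beaker, 68 x 62 x 75 mm tall. Origin at the centre of its underside. Leave it.
- iodine_flask_1: Conical glass flask, 91 mm across, 151 mm tall, at the back. Origin at the centre of its underside. Leave it.
- tip_box: Pipette tip box with clear lid, 108 x 136 x 77 mm, at the back left. Origin at the centre of its underside. Leave it.
- salt_jar: Wide-mouth jar, 64 mm across, 75 mm tall, at the back. Origin at the centre of its underside. Leave it.
- filter_box: Round flat box, 73 mm across, 23 mm tall, at the back right. Origin at the centre of its underside. Leave it.
- mortar: Porcelain mortar, 73 mm across, 42 mm tall, left of the heater. Origin at the centre of its underside. Leave it.

How it is judged:
On the way, in this order (a step that is already met when the one before it is completed fails the run):
1. The block's tongue is hooked under the lip, its front still raised and resting on the catch, and the fingers have let go of it (x of tube_block_tongue in the frame of heater_seat above 0.0595 m and z of tube_block_tongue in the frame of heater_seat below 0.011 m and angle between tube_block_center's own z axis and vertical between 0.05 and 0.3 rad and contact force between the fingers and tube_block below 0.3 N), for 0.2 s.
2. The block lies flat in the seat and the catch has closed over its ledge (x of tube_block_tongue in the frame of heater_seat above 0.0605 m and z of tube_block_center in the frame of heater_seat below 0.0225 m and angle between tube_block_center's own z axis and vertical below 0.03 rad and value of joint heater_catch below 0.0012 m), for 0.2 s.
At the end, for the whole second after the job is handed in: The 24-hole block lies in the seat, tongue at least 3.5 mm under the lip, flat and square (0.03 and 0.06 rad), within 2.5 mm of the floor and 4 mm sideways; the catch is closed over its ledge (under 1.2 mm open); the small bottle stands on the bench, upright within 0.1 rad; all at rest (all of step 2 and y of tube_block_center in the frame of heater_seat between -0.004 and 0.004 m and angle between the x axis of tube_block_center and the x axis of heater_seat, either way round below 0.06 rad and linear speed of each of tube_block, small_bottle below 0.01 m/s and height (world z) of small_bottle_center below 0.047 m and angle between small_bottle_center's own z axis and vertical below 0.1 rad); the robot touches nothing.
It fails at once if The other block or one of the things standing about was moved more than 25 mm (distance of any of vial_block, vial_3, beaker_1, iodine_flask_1, tip_box, salt_jar, filter_box, mortar from where it was at the start of the episode above 0.025 m).
It also fails if it takes over 69 s, if anything falls off the work surface, if the arm or the gripper's body presses on something with over 40 N, if the wrist force passes 120 N, or if a joint passes its speed limit or range.

### The arm

A 6-joint arm with a two-finger parallel gripper is mounted at the origin on the work surface; the furniture and walls round the work are solid. World frame = base frame: x ahead of the robot, y to its left, z up, the work surface at z = 0. Lengths are in m, angles in rad, forces in N, time in s.
With the tool pointing down it reaches from about 0.25 to 0.775 m from the base axis. Payload 4 kg.
Tool frame: the origin (TCP) lies at the very end of the fingers, on their centre line; the grasp point (between the pads) lies 19 mm behind it; z points along the fingers, y is the direction in which the jaws open and shut (so a half turn about z gives the same grasp; the last joint's range is limited). The gripper opens to 85 mm and grips with 20 to 120 N. Pads are 22 mm wide; open, the fingers measure 114 mm over their backs; the gripper's body (76 mm by 85 mm) begins 54 mm behind the grasp point. The pads swing forward as they close: fully open they stand 13 mm farther back than shut.
Start: joints at [-0.103, 0.087, 1.371, -0, 1.684, -0.103], TCP at [0.55, -0, 0.231] pointing down, gripper open.
Joint ranges: [-3.1, 3.1], [-0.76, 2.03], [0.27, 2.55], [-1.08, 4.22], [0.17, 2.65], [-2.57, 2.57]. Speed limits (rad/s): [2.79, 2.79, 3.14, 3.14, 3.14, 3.14].

### API

Orientations are given as a unit quaternion [x, y, z, w].
In Python, from workcell import monitor, get_image, job gives the robot as it stands. The module is installed in compiled form; this text tells all that it offers.
- The arm moves only by the tool move_arm, never from a script. Its argument "motion" is a list of rows, each an object of numbers: "x", "y", "z": the shift along the tool's x, y, z scaled (see below); "turn": the turn about the tool's z scaled (see below). In form: [{"x": .., "y": .., "z": .., "turn": ..}, ...]. A call has 1 to 8 rows; each row shifts and turns the pose as measured when the row begins, along the tool's axes as they then stand; what a row does not reach is not made up. The controller multiplies each number of a shift by 0.04 m and each number of a turn by 90 degrees. A row lasts 1/12 s, in which the tool goes at most 41.7 mm and 7.16 degrees, less where a joint would pass 70% of its speed; a pose out of reach is approached as far as the arm can. A call with a number of a shift or a turn outside -1 to 1 is refused whole. A call with a gripper value outside its range is refused whole. "grip" is the opening, from 0 (shut) to 1 (fully open), set as the call begins (left out, the last holds). The fingers move at their own pace and stop on an object; the grip force is fixed at half the most. Time passes only in rows, so rows that do not move let the fingers close. It gives the time, the measured TCP pose, the force and the opening at its end, in the units of the state.
- monitor.get_state(): the state, without advancing time (a new reading comes with each control period).
- get_image(name): name is "scene" or "side" or "wrist"; returns a dict with "color" (384x512x3 uint8, blue, green, red), "depth" (384x512 float32, m along the optical axis (not along the pixel's ray), 0 where there is no reading), "fovy" (degrees; the focal length in pixels is half the picture's height over the tangent of half this angle, whatever the lens; pixels are square), "cx", "cy" (the principal point, pixels), "view" (4x4, takes a point from world to camera coordinates). Camera axes: x right, y up, looking along -z (the intrinsics and any distortion apply to the point x, -y, -z); pixel columns grow to the right and rows downward; lengths in m; the calibration is good to about 2 mm. A picture is of the moment at which its call begins.
- job.close_job(): hands the job in, once; it reports no verdict.
The state is a dict: "clock": time; "qpos": joint angles; "joint_velocities": joint speeds; "tau": joint torques, N m; "tcp_pos": TCP position; "eef_rot": TCP orientation; "contact_force": force on the tool from outside, world axes, zero at the start; "moment": the same for the moment, N m; "gripper_width": finger opening in m.
Only numpy, scipy, OpenCV 4.12 (cv2) and the standard library are available. Lean on these libraries where they do the work, as an engineer would, in place of code of your own. Each camera call takes 0.05 s, during which the arm holds its last target.

## Working session

There is one attempt and no reset: what is moved stays moved. The work goes in short steps, Python scripts to look and compute and a tool call to move; the robot and the scene stay as the last step left them, time stands still between calls to the robot, and variables do not carry over. Pictures are saved under pics/ and viewed, and the job is handed in when it is done.

Besides the shell and the picture viewer there is one more tool, called after "Request:" in YAML: its name, and indented under it one key for each argument. move_arm: Moves the arm, as the interface text tells. Shifts and turns lie within -1 to 1; 1 stands for 0.04 m of shift or 90 degrees of turn. Its arguments: {"type":"object","properties":{"motion":{"type":"array"},"grip":{"type":"number"}},"required":["motion"]}

```bash
mkdir -p pics; ls
cat > h.py <<'E'
import numpy as np, cv2
from workcell import monitor,get_image,job
def cam(n):
    im=get_image(n); H,W=im['depth'].shape
    im['f']=H/2/np.tan(np.radians(im['fovy'])/2); im['inv']=np.linalg.inv(im['view']); return im
def pt(im,u,v,d=None):
    if d is None: d=im['depth'][int(v),int(u)]
    p=np.array([(u-im['cx'])/im['f']*d,-(v-im['cy'])/im['f']*d,-d,1]); return (im['inv']@p)[:3]
def plane(im,u,v,z):
    o=im['inv'][:3,3]; p=pt(im,u,v,1.0); return o+(p-o)*(z-o[2])/(p[2]-o[2])
def proj(im,P):
    c=im['view']@np.append(P,1); return im['cx']+im['f']*c[0]/-c[2], im['cy']-im['f']*c[1]/-c[2]
def cloud(im):
    H,W=im['depth'].shape; v,u=np.mgrid[:H,:W]; d=im['depth']
    p=np.stack([(u-im['cx'])/im['f']*d,-(v-im['cy'])/im['f']*d,-d,np.ones_like(d)],-1)
    q=(p@im['inv'].T)[...,:3]; q[d==0]=np.nan; return q
E
python3 - <<'E'
from h import *
for n in('scene','side','wrist'):
    im=cam(n); cv2.imwrite(f'pics/{n}0.png',im['color']); np.save(f'pics/{n}0.npy',cloud(im)); print(n,im['f'],im['cx'],im['cy'],im['inv'].round(3).tolist(),[k for k in im])
print(monitor.get_state())
E
```

```text
pics
scene 368.2479016137567 254.3832489095644 197.45915927785578 [[-0.853, 0.387, -0.349, 0.137], [-0.521, -0.651, 0.552, 0.624], [-0.014, 0.653, 0.757, 0.885], [0.0, 0.0, 0.0, 1.0]] ['color', 'depth', 'fovy', 'cx', 'cy', 'view', 'f', 'inv']
side 437.88236590843405 252.42795551801726 194.80815715773244 [[0.854, 0.275, -0.442, 0.026], [-0.52, 0.47, -0.713, -0.782], [0.012, 0.839, 0.544, 0.694], [0.0, 0.0, 0.0, 1.0]] ['color', 'depth', 'fovy', 'cx', 'cy', 'view', 'f', 'inv']
wrist 301.6372551730804 253.99418032216303 187.77897401483142 [[1.0, -0.001, 0.002, 0.549], [0.001, 0.947, 0.32, 0.082], [-0.002, -0.32, 0.947, 0.372], [0.0, 0.0, 0.0, 1.0]] ['color', 'depth', 'fovy', 'cx', 'cy', 'view', 'f', 'inv']
{'clock': 0.15, 'qpos': array([-1.03100368e-01,  8.78236654e-02,  1.37193371e+00, -4.01330940e-07,
        1.68358746e+00, -1.03096098e-01]), 'joint_velocities': array([ 1.48554413e-03, -2.60468727e-03, -1.51582437e-03, -7.51089064e-04,
       -2.25014183e-03,  3.76719741e-05]), 'tau': array([ 1.22744677e-03, -3.52374566e+01, -3.13678122e+01, -1.70676763e-04,
        8.12124257e-03, -6.53522420e-05]), 'tcp_pos': array([5.49615807e-01, 3.47995396e-05, 2.30373499e-01]), 'eef_rot': array([ 7.07108036e-01,  7.07104984e-01, -5.52600294e-04, -6.79830309e-04]), 'contact_force': array([-0.53475126, -0.32336587, -0.34281619]), 'moment': array([ 0.00906226, -0.03431749,  0.01534266]), 'gripper_width': 0.08499216982053194}
```

View pics/scene0.png

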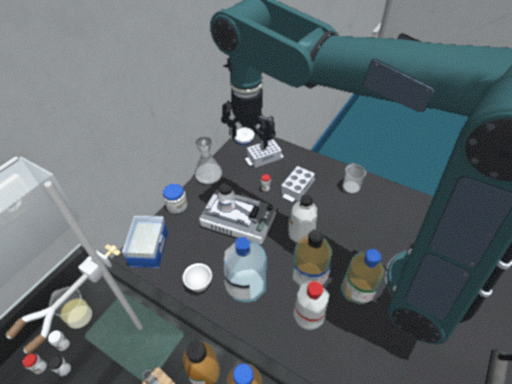

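View pics/side0.png

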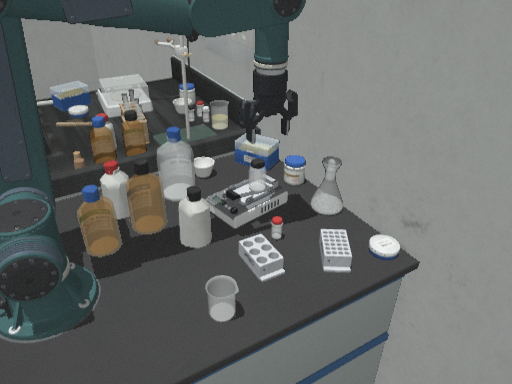

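View pics/wrist0.png

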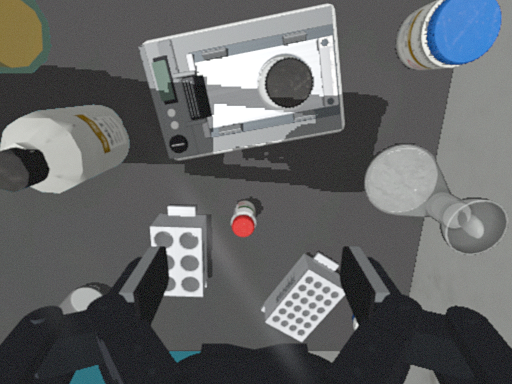

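Run:
```python
import cv2,numpy as np
im=cv2.imread('pics/wrist0.png')
cv2.imwrite('pics/w_h.png',cv2.resize(im[0:165,130:350],None,fx=3.6,fy=3.6,interpolation=cv2.INTER_CUBIC))
cv2.imwrite('pics/w_b.png',cv2.resize(im[235:350,220:370],None,fx=5,fy=5,interpolation=cv2.INTER_CUBIC))
c=np.load('pics/wrist0.npy')
print(np.round(c[60:105:8,140:350:10,2]*1000).astype(int))
print(np.round(c[255:345:8,255:355:8,2]*1000).astype(int))
```

```text
[[ -1  45  47  47  44  56  50  50  49  50  49  49  49 112 134 134 132  48
   65  64   0]
 [  0  43  45  47  45  55  48  49  48  50  49  50 102 132 133 134 135  49
   63  65   0]
 [  0  42  46  48  61  71  63  49  48  49  49  49 110 135 134 134 134 134
   50  63  -1]
 [ -1  41  45  49  47  72  64  50  49  49  50  49 113 134 134 135 134 133
   49  64  39]
 [ -2  -1  46  46  47  70  67  50  49  50  51  49 109 134 134 135 133 133
   48  64  41]
 [  2  -3  43  47  47  72  69  49  50  49  49  49  50 117 133 133 135  49
   48  67  42]]
[[ -1  -1   0   0  -1  -1   3   0   6   0  -1 246 254]
 [  0  -1   0   0   0  -1  19  18   8   7   6 248 257]
 [ -1  -2  -1  -1   0  15  32  39  27  12   0 248 258]
 [ -3   0  -1  -1  11  30  39  34  40  35  22 250 260]
 [ -1   0  -1   9  27  39  31  39  38  29  39 250 261]
 [  0   0   5  24  40  31  38  38  29  39  34  -1 263]
 [  0   1  20  40  32  39  37  30  39  35  39  -2 263]
 [ -1   7  35  33  39  38  29  38  35  40   0   1  -1]
 [ -1  -1  40  38  38  33  39  37  39   0  -1  -1  -1]
 [ -1   0   0  39  39  34  40  40  -1  -1  -1   0  -1]
 [ -1  -1  -1  -1  -2  38  39  -2  -1   1  -1   0 306]
 [  0  -1   0   0 302 302 302  -1  -1  -1  -1  -1 309]]
```

View pics/w_h.png

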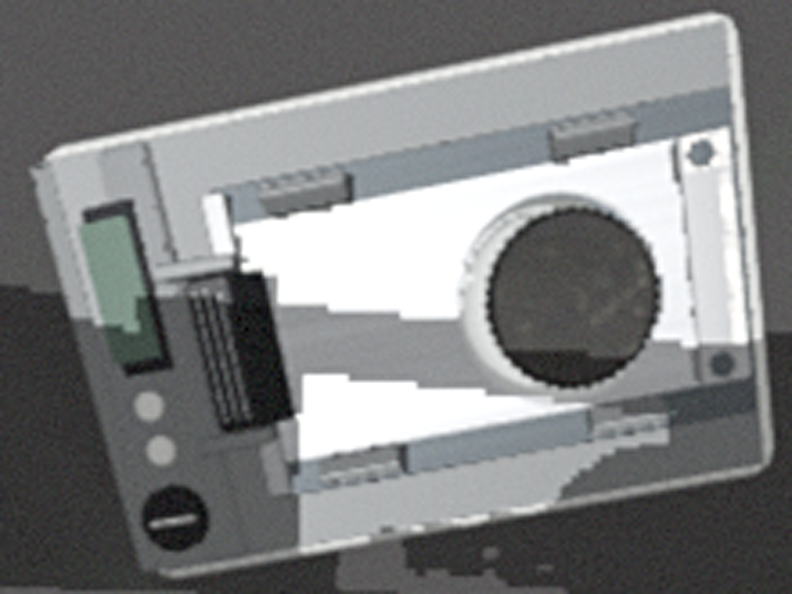

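View pics/w_b.png

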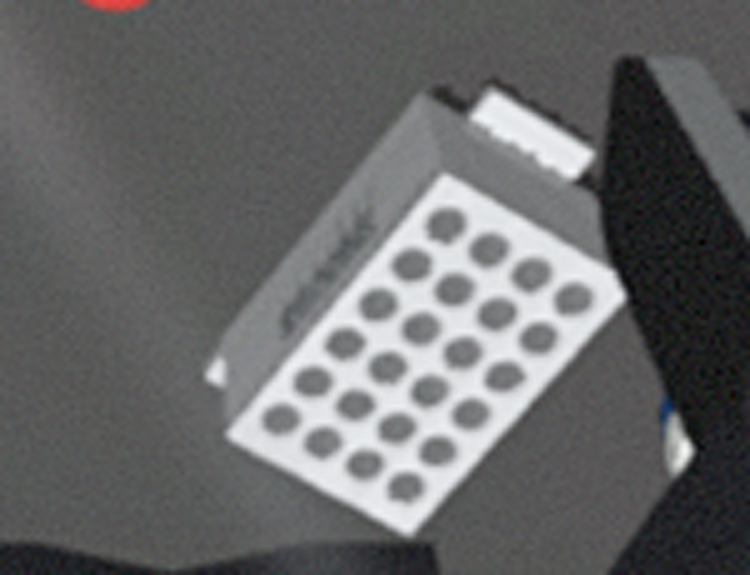

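Run:
```python
from h import *
c=np.load('pics/wrist0.npy'); im=cv2.imread('pics/wrist0.png')
v,u=np.mgrid[:384,:512]
def mr(m):
    r=cv2.minAreaRect((c[m][:,:2]*1000).astype(np.float32)); return r
reg=(u>135)&(u<350)&(v<165)
m=reg&(c[...,2]>0.034)&(c[...,2]<0.052)
lab=cv2.morphologyEx(m.astype(np.uint8),cv2.MORPH_OPEN,np.ones((3,3)))>0
print('case',mr(lab))
lip=reg&(u>300)&(c[...,2]>.06)&(c[...,2]<.07); lip=cv2.morphologyEx(lip.astype(np.uint8),cv2.MORPH_OPEN,np.ones((3,3)))>0
print('lip',mr(lip),lip.sum(),c[lip].mean(0))
ct=reg&(u<220)&(c[...,2]>.067)&(c[...,2]<.076); ct=cv2.morphologyEx(ct.astype(np.uint8),cv2.MORPH_OPEN,np.ones((3,3)))>0
print('catch',mr(ct),c[ct].mean(0))
cap=reg&(c[...,2]>.125)
print('cap',mr(cap),c[cap].mean(0), cv2.minEnclosingCircle((c[cap][:,:2]*1000).astype(np.float32)))
b=(u>250)&(u<350)&(v>245)&(v<343)&(c[...,2]>.0365)&(c[...,2]<.044)
b=cv2.morphologyEx(b.astype(np.uint8),cv2.MORPH_OPEN,np.ones((3,3)))>0
print('block',mr(b))
# block top corners from pixel
I=cam('wrist')
for q in [(445,175),(625,297),(408,535),(230,435)]:
    uu,vv=q[0]/5+220-.4,q[1]/5+235-.4; print(plane(I,uu,vv,.04).round(4))
for q in [(500,88),(592,155)]:
    uu,vv=q[0]/5+220-.4,q[1]/5+235-.4; print('tongue',plane(I,uu,vv,.008).round(4))
# heater landmarks
g=lambda q,z: plane(I,q[0]/3.6+130-.36,q[1]/3.6-.36,z).round(4)
for n,q,z in [('lipL',(675,145),.065),('lipR',(700,372),.065),('lipback1',(735,130),.065),('lipback2',(752,375),.065),('flL',(235,230),.05),('flR',(300,465),.05),('bolt1',(700,152),.065),('bolt2',(722,363),.065),
 ('catchnose1',(262,270),.072),('c2',(297,418),.072),('co1',(190,290),.072),('co2',(228,430),.072)]: print(n,g(q,z))
```

```text
case ((539.4850463867188, 80.65872192382812), (198.61865234375, 126.7812271118164), 10.316664695739746)
lip ((611.546875, 91.4076919555664), (35.970027923583984, 77.70921325683594), 2.7087128162384033) 1113 [0.61691688 0.09455935 0.06386781]
catch ((490.062255859375, 71.48582458496094), (15.296289443969727, 40.00893783569336), 9.66413688659668) [0.49024721 0.07199937 0.07065954]
cap ((574.3211059570312, 84.6177978515625), (36.01937484741211, 35.5547981262207), 0.5594874620437622) [0.57421646 0.08493596 0.1337889 ] ((574.3155517578125, 84.64801788330078), 18.30264663696289)
block ((616.1643676757812, -198.74551391601562), (101.37501525878906, 63.88371276855469), 56.43800354003906)
[ 0.6187 -0.1403  0.04  ]
[ 0.6683 -0.1776  0.04  ]
[ 0.6152 -0.2577  0.04  ]
[ 0.5648 -0.223   0.04  ]
tongue [ 0.6388 -0.134   0.008 ]
tongue [ 0.666  -0.1552  0.008 ]
lipL [0.6069 0.1224 0.065 ]
lipR [0.6175 0.0664 0.065 ]
lipback1 [0.622  0.1259 0.065 ]
lipback2 [0.6318 0.0656 0.065 ]
flL [0.4903 0.1032 0.05  ]
flR [0.5054 0.0392 0.05  ]
bolt1 [0.6135 0.1208 0.065 ]
bolt2 [0.6233 0.0688 0.065 ]
catchnose1 [0.5007 0.0922 0.072 ]
c2 [0.5081 0.0547 0.072 ]
co1 [0.4817 0.0873 0.072 ]
co2 [0.4893 0.0515 0.072 ]
```

Run:
```python
from h import *
c=np.load('pics/wrist0.npy')
for n,u,v in [('whitebottlecap',15,168),('vialcap',243,226),('vialblock',180,262),('flaskbase',395,170),('jarcap',470,30),('free',320,195),('free2',310,220),('free3',120,220)]:
    print(n,c[v-2:v+3,u-2:u+3].reshape(-1,3).mean(0).round(3))
s=np.load('pics/side0.npy')
for n,u,v in [('whitecap',194,193),('bigcap',174,134),('filter',384,243),('beaker',222,290),('flasktop',331,162),('flaskbase',326,208),('jar',294,160),('mortar',204,163)]:
    print(n,s[v-1:v+2,u-1:u+2].reshape(-1,3).mean(0).round(3))
```

```text
whitebottlecap [0.367 0.023 0.15 ]
vialcap [ 0.536 -0.071  0.057]
vialblock [ 0.454 -0.132  0.036]
flaskbase [ 0.707 -0.007  0.044]
jarcap [0.74  0.129 0.074]
free [ 0.635 -0.054 -0.001]
free2 [ 0.624 -0.09  -0.001]
free3 [ 0.367 -0.09  -0.001]
whitecap [0.357 0.006 0.149]
bigcap [0.408 0.234 0.193]
filter [nan nan nan]
beaker [ 0.318 -0.197  0.038]
flasktop [ 0.732 -0.031  0.145]
flaskbase [ 0.708 -0.059  0.024]
jar [0.733 0.127 0.077]
mortar [0.535 0.332 0.024]
```

Add to h.py:
```python
def go(x,y,z,al=None):
    """print remaining shift in tool units and turn units (total) to target"""
    from scipy.spatial.transform import Rotation as R
    s=monitor.get_state(); r=R.from_quat(s['eef_rot']).as_matrix(); p=s['tcp_pos']
    d=r.T@(np.array([x,y,z])-p)/.04; a=np.degrees(np.arctan2(r[1,0],r[0,0]))
    print('t',round(s['clock'],2),'p',p.round(4),'alpha',a.round(2),'F',s['contact_force'].round(1),'w',round(s['gripper_width'],4),'q6',s['qpos'][5].round(2),'tiltz',r[:,2].round(3))
    print('shift units',d.round(3),'turn units',None if al is None else round((a-al)/90,3))
def seat(sx,sy,sz,c=(.5572,.0840),yaw=10.5):
    t=np.radians(yaw); return c[0]+sx*np.cos(t)-sy*np.sin(t), c[1]+sx*np.sin(t)+sy*np.cos(t), .05+sz
```

```text
(no output)
```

Request:
move_arm:
  motion:
    - {"x":0.53,"y":0.155}
    - {"x":0.53,"y":0.155}
    - {"x":0.53,"y":0.155}
    - {"x":0.53,"y":0.155}
    - {"turn":0.08}
    - {"turn":0.08}
    - {"turn":0.08}
    - {"turn":0.08}
  grip: 1

```text
$.motion[0]: bad value
```

Request:
move_arm:
  motion:
    - {"turn":0.08}
    - {"turn":0.08}
    - {"turn":0.08}
    - {"turn":0.08}
    - {"turn":0.08}
    - {"turn":0.08}
    - {"turn":0.08}
    - {"turn":0.04}

```text
$.motion[0]: bad value
```

Run:
```python
from h import *
go(.5743,.0849,.066,10.5)
I=cam('wrist'); cv2.imwrite('pics/wrist1.png',I['color']); np.save('pics/wrist1.npy',cloud(I))
```

```text
t 0.2 p [0.5497 0.     0.2306] alpha 90.0 F [0.6 0.3 0. ] w 0.0854 q6 -0.1 tiltz [-0.001  0.    -1.   ]
shift units [2.122 0.62  4.114] turn units 0.883
```

View pics/wrist1.png

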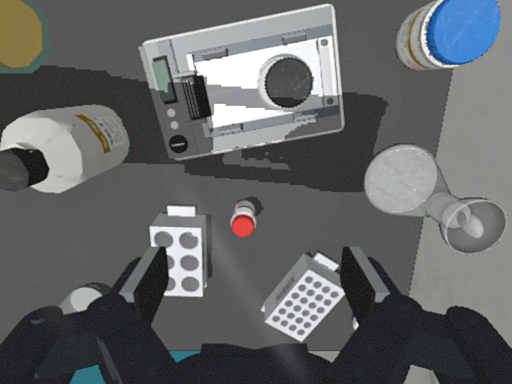

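The rows were refused, so each one probably needs all four keys.

Request:
move_arm:
  motion:
    - {"x":0.53,"y":0.155,"z":0,"turn":0}
    - {"x":0.53,"y":0.155,"z":0,"turn":0}
    - {"x":0.53,"y":0.155,"z":0,"turn":0}
    - {"x":0.53,"y":0.155,"z":0,"turn":0}
    - {"x":0,"y":0,"z":0,"turn":0.08}
    - {"x":0,"y":0,"z":0,"turn":0.08}
    - {"x":0,"y":0,"z":0,"turn":0.08}
    - {"x":0,"y":0,"z":0,"turn":0.08}
  grip: 1

```text
clock: 0.92
tcp_pos: [0.5752, 0.0886, 0.2283]
eef_rot: [0.863, 0.505, -0.002, -0.001]
contact_force: [0.1, 0.3, -0.9]
gripper_width: 0.0855
```

Request:
move_arm:
  motion:
    - {"x":0,"y":0,"z":0,"turn":0.08}
    - {"x":0,"y":0,"z":0,"turn":0.08}
    - {"x":0,"y":0,"z":0,"turn":0.08}
    - {"x":0,"y":0,"z":0,"turn":0.08}
    - {"x":0,"y":0,"z":0,"turn":0.08}
    - {"x":0,"y":0,"z":0,"turn":0.08}
    - {"x":0,"y":0,"z":0,"turn":0.07}
    - {"x":0,"y":0,"z":0,"turn":0}

```text
clock: 1.58
tcp_pos: [0.5744, 0.0892, 0.2259]
eef_rot: [0.995, 0.095, -0.004, -0.0]
contact_force: [-0.1, -0.4, 0.0]
gripper_width: 0.085
```

Run:
```python
from h import *
go(.5743,.0849,.066,10.5)
I=cam('wrist'); cv2.imwrite('pics/wrist2.png',I['color']); np.save('pics/wrist2.npy',cloud(I))
c=cloud(I);cap=(c[...,2]>.125)&(c[...,2]<.14)
print(c[cap].mean(0),cap.sum(),cv2.minEnclosingCircle((c[cap][:,:2]*1000).astype(np.float32)))
```

```text
t 1.58 p [0.5744 0.0892 0.2259] alpha 10.91 F [-0.1 -0.4  0. ] w 0.085 q6 1.44 tiltz [-0.009 -0.    -1.   ]
shift units [0.012 0.111 3.997] turn units 0.005
[0.58682324 0.09402971 0.13298528] 4101 ((567.6797485351562, 120.9175033569336), 243.53797912597656)
```

View pics/wrist2.png

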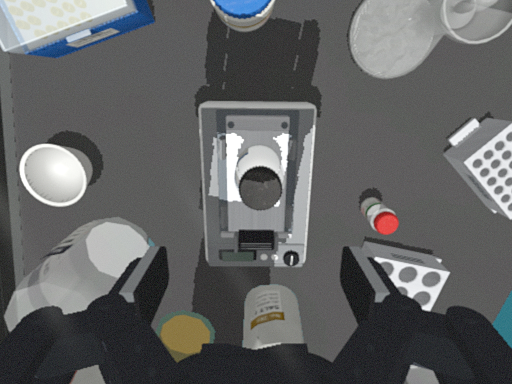

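Run:
```python
from h import *
c=np.load('pics/wrist2.npy');v,u=np.mgrid[:384,:512]
cap=(c[...,2]>.128)&(c[...,2]<.14)&(u>225)&(u<295)&(v>140)&(v<220)
print(c[cap].mean(0),cv2.minEnclosingCircle((c[cap][:,:2]*1000).astype(np.float32)))
```

```text
[0.57649407 0.08514608 0.13368726] ((575.4759521484375, 85.03378295898438), 18.39198875427246)
```

Request:
move_arm:
  motion:
    - {"x":0.02,"y":0.1,"z":0.6,"turn":0}
    - {"x":0,"y":0,"z":0.7,"turn":0}
    - {"x":0,"y":0,"z":0.7,"turn":0}
    - {"x":0,"y":0,"z":0.7,"turn":0}
    - {"x":0,"y":0,"z":0.6,"turn":0}

```text
clock: 2.05
tcp_pos: [0.5815, 0.0857, 0.0992]
eef_rot: [0.994, 0.105, 0.006, 0.0]
contact_force: [0.6, -0.3, -0.2]
gripper_width: 0.0853
```

Run:
```python
from h import *
go(.575,.085,.066,10.5)
I=cam('wrist'); cv2.imwrite('pics/wrist3.png',I['color'])
I=cam('side'); cv2.imwrite('pics/side3.png',cv2.resize(I['color'][60:260,150:350],None,fx=3,fy=3))
```

```text
t 2.05 p [0.5815 0.0857 0.0992] alpha 12.07 F [ 0.6 -0.3 -0.2] w 0.0853 q6 1.41 tiltz [ 0.012  0.001 -1.   ]
shift units [-0.173 -0.019  0.828] turn units 0.017
```

View pics/side3.png

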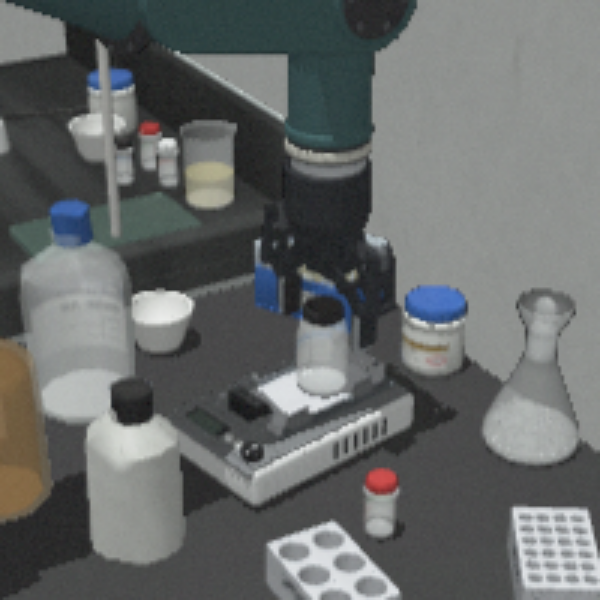

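Request:
move_arm:
  motion:
    - {"x":-0.17,"y":-0.02,"z":0.3,"turn":0.017}
    - {"x":0,"y":0,"z":0.25,"turn":0}
    - {"x":0,"y":0,"z":0.2,"turn":0}
    - {"x":0,"y":0,"z":0,"turn":0}

```text
clock: 2.48
tcp_pos: [0.5742, 0.0851, 0.0684]
eef_rot: [0.996, 0.094, 0.004, 0.0]
contact_force: [0.2, -0.5, -0.4]
gripper_width: 0.0851
```

Run:
```python
from h import *
go(.575,.085,.066,10.5)
```

```text
t 2.48 p [0.5742 0.0851 0.0684] alpha 10.83 F [ 0.2 -0.5 -0.4] w 0.0851 q6 1.43 tiltz [ 0.008  0.    -1.   ]
shift units [0.019 0.005 0.059] turn units 0.004
```

Request:
move_arm:
  motion:
    - {"x":0,"y":0,"z":0,"turn":0}
    - {"x":0,"y":0,"z":0,"turn":0}
    - {"x":0,"y":0,"z":0,"turn":0}
    - {"x":0,"y":0,"z":0,"turn":0}
    - {"x":0,"y":0,"z":0,"turn":0}
    - {"x":0,"y":0,"z":0,"turn":0}
  grip: 0

```text
clock: 2.98
tcp_pos: [0.5786, 0.0853, 0.0745]
eef_rot: [0.995, 0.096, 0.009, 0.0]
contact_force: [0.0, -0.4, -0.8]
gripper_width: 0.0452
```

Request:
move_arm:
  motion:
    - {"x":0,"y":0,"z":-0.2,"turn":0}
    - {"x":0,"y":0,"z":-0.4,"turn":0}
    - {"x":0,"y":0,"z":-0.6,"turn":0}
    - {"x":0,"y":0,"z":-0.6,"turn":0}
    - {"x":0,"y":0,"z":-0.6,"turn":0}
    - {"x":0,"y":0,"z":-0.3,"turn":0}

```text
clock: 3.48
tcp_pos: [0.5728, 0.085, 0.1823]
eef_rot: [0.995, 0.096, 0.002, 0.0]
contact_force: [0.3, -0.1, -0.7]
gripper_width: 0.0454
```

Run:
```python
from h import *
go(.61,-.065,.13,56.5)
I=cam('side'); cv2.imwrite('pics/side4.png',cv2.resize(I['color'][60:260,150:350],None,fx=3,fy=3))
```

```text
t 3.48 p [0.5728 0.085  0.1823] alpha 10.99 F [ 0.3 -0.1 -0.7] w 0.0454 q6 1.43 tiltz [ 0.004  0.    -1.   ]
shift units [0.193 3.858 1.311] turn units -0.506
```

View pics/side4.png

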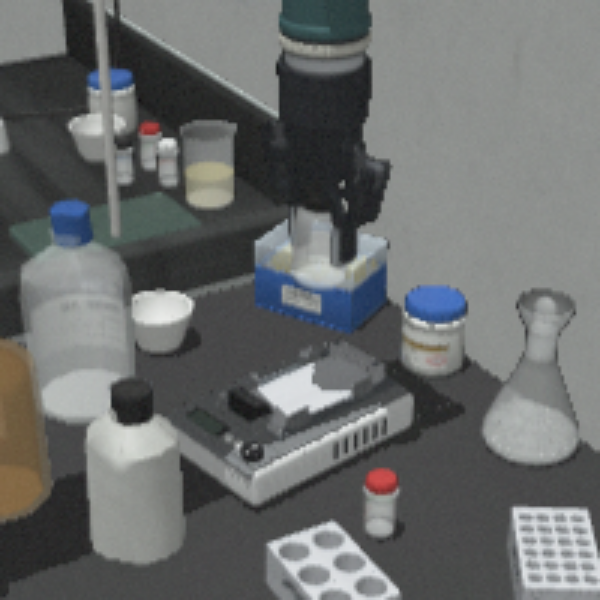

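Request:
move_arm:
  motion:
    - {"x":0.04,"y":0.7,"z":0,"turn":0}
    - {"x":0.04,"y":0.8,"z":0,"turn":0}
    - {"x":0.04,"y":0.8,"z":0,"turn":0}
    - {"x":0.04,"y":0.8,"z":0,"turn":0}
    - {"x":0.04,"y":0.7,"z":0,"turn":0}
    - {"x":0,"y":0,"z":0,"turn":-0.08}
    - {"x":0,"y":0,"z":0,"turn":-0.08}
    - {"x":0,"y":0,"z":0,"turn":-0.08}

```text
clock: 4.2
tcp_pos: [0.6121, -0.0684, 0.1848]
eef_rot: [0.958, 0.286, 0.005, 0.001]
contact_force: [-0.2, -0.1, -1.2]
gripper_width: 0.0459
```

Request:
move_arm:
  motion:
    - {"x":0,"y":0,"z":0,"turn":-0.08}
    - {"x":0,"y":0,"z":0,"turn":-0.08}
    - {"x":0,"y":0,"z":0,"turn":-0.08}
    - {"x":0,"y":0,"z":0,"turn":-0.03}
    - {"x":0,"y":0,"z":0,"turn":0}

```text
clock: 4.62
tcp_pos: [0.6101, -0.0696, 0.1805]
eef_rot: [0.875, 0.484, 0.002, -0.001]
contact_force: [-0.5, -0.5, -0.6]
gripper_width: 0.0453
```

Run:
```python
from h import *
go(.61,-.065,.022,56.5)
I=cam('side'); cv2.imwrite('pics/side5.png',cv2.resize(I['color'][100:300,180:380],None,fx=3,fy=3))
I=cam('wrist'); cv2.imwrite('pics/wrist5.png',I['color'])
```

```text
t 4.62 p [ 0.6101 -0.0696  0.1805] alpha 57.89 F [-0.5 -0.5 -0.6] w 0.0453 q6 0.35 tiltz [ 0.003  0.003 -1.   ]
shift units [ 0.08  -0.067  3.963] turn units 0.015
```

View pics/side5.png

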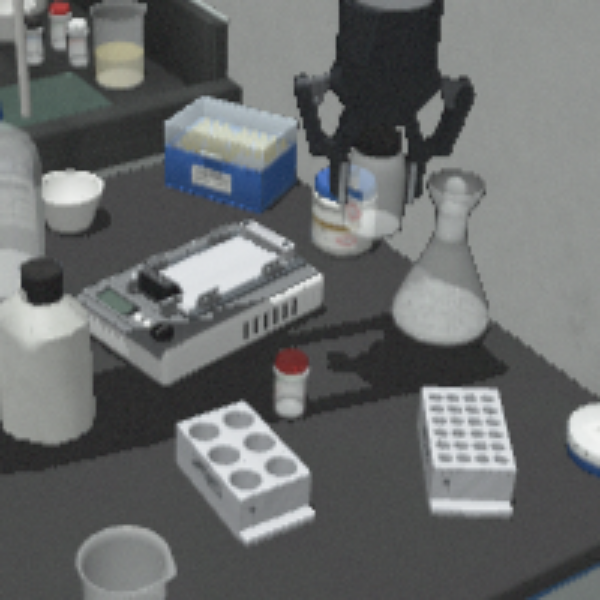

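View pics/wrist5.png

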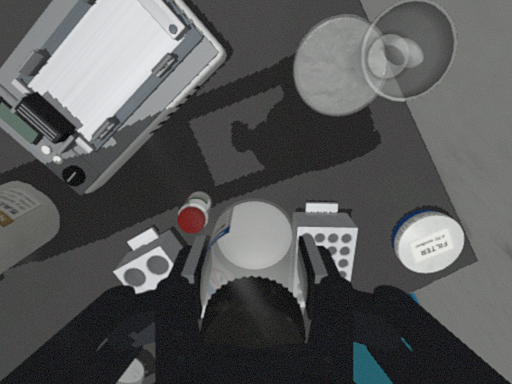

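Run:
```python
from h import *
I=cam('side'); o=I['inv'][:3,3]; a=np.array([.6101,-.0696,0]); d=(o-a)[:2]; d/=np.linalg.norm(d)
for z in (.14,.15,.155,.16,.165,.17,.1805): print(z,proj(I,[a[0]+.024*d[0],a[1]+.024*d[1],z]))
```

```text
0.14 (np.float64(301.8610758496816), np.float64(187.63001494984863))
0.15 (np.float64(302.1692371784322), np.float64(184.0659004846164))
0.155 (np.float64(302.32452727793367), np.float64(182.26985523719839))
0.16 (np.float64(302.4806321281412), np.float64(180.46438679320684))
0.165 (np.float64(302.6375581579712), np.float64(178.64942079745364))
0.17 (np.float64(302.7953118641561), np.float64(176.82488211040612))
0.1805 (np.float64(303.12931802525827), np.float64(172.9618529785958))
```

Request:
move_arm:
  motion:
    - {"x":0.08,"y":-0.06,"z":0.5,"turn":0.015}
    - {"x":0,"y":0,"z":0.7,"turn":0}
    - {"x":0,"y":0,"z":0.7,"turn":0}
    - {"x":0,"y":0,"z":0.7,"turn":0}
    - {"x":0,"y":0,"z":0.6,"turn":0}
    - {"x":0,"y":0,"z":0.1,"turn":0}

```text
clock: 5.27
tcp_pos: [0.6145, -0.0655, 0.0497]
eef_rot: [0.883, 0.469, 0.007, 0.004]
contact_force: [-1.4, 0.1, -2.4]
gripper_width: 0.0455
```

Request:
move_arm:
  motion:
    - {"x":-0.04,"y":0,"z":0.25,"turn":0}
    - {"x":0,"y":0,"z":0.2,"turn":0}
    - {"x":0,"y":0,"z":0.1,"turn":0}
    - {"x":0,"y":0,"z":0,"turn":0}

```text
clock: 5.6
tcp_pos: [0.6144, -0.0669, 0.0269]
eef_rot: [0.883, 0.469, 0.007, 0.004]
contact_force: [0.5, 0.2, -0.5]
gripper_width: 0.0456
```

Run:
```python
from h import *
go(.61,-.065,.022,56.5)
```

```text
t 5.6 p [ 0.6144 -0.0669  0.0269] alpha 55.89 F [ 0.5  0.2 -0.5] w 0.0456 q6 0.39 tiltz [ 0.016  0.    -1.   ]
shift units [-0.023 -0.12   0.121] turn units -0.007
```

Request:
move_arm:
  motion:
    - {"x":0,"y":0,"z":0.08,"turn":0}
    - {"x":0,"y":0,"z":0,"turn":0}

```text
clock: 5.77
tcp_pos: [0.616, -0.0673, 0.0257]
eef_rot: [0.883, 0.468, 0.009, 0.005]
contact_force: [-0.6, 0.7, -1.2]
gripper_width: 0.0456
```

Request:
move_arm:
  motion:
    - {"x":0,"y":0,"z":0.06,"turn":0}
    - {"x":0,"y":0,"z":0,"turn":0}

```text
clock: 5.93
tcp_pos: [0.6175, -0.0676, 0.0252]
eef_rot: [0.883, 0.468, 0.01, 0.006]
contact_force: [0.7, -0.4, -1.1]
gripper_width: 0.0453
```

Run:
```python
from h import *
go(.61,-.065,.022,56.5)
I=cam('side'); cv2.imwrite('pics/side6.png',cv2.resize(I['color'][130:260,220:360],None,fx=4.5,fy=4.5))
```

```text
t 5.93 p [ 0.6175 -0.0676  0.0252] alpha 55.87 F [ 0.7 -0.4 -1.1] w 0.0453 q6 0.39 tiltz [ 0.024 -0.001 -1.   ]
shift units [-0.052 -0.193  0.076] turn units -0.007
```

View pics/side6.png

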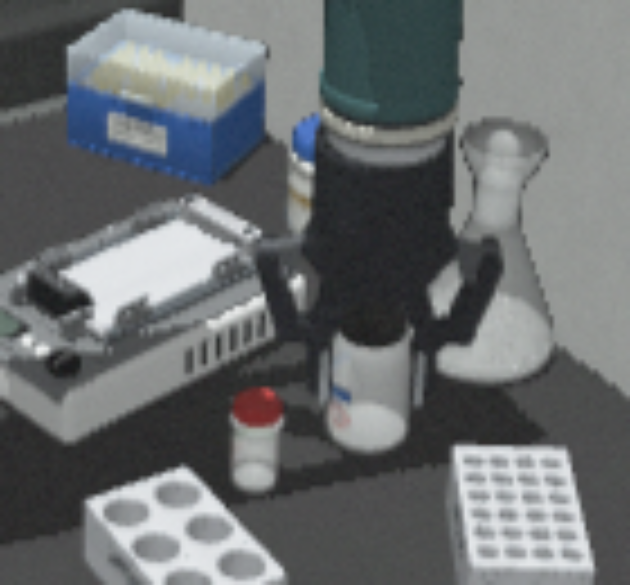

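Run:
```python
from h import *
I=cam('side'); o=I['inv'][:3,3]; a=np.array([.616,-.0675,0]); d=(o-a)[:2]; d/=np.linalg.norm(d)
for z in (0,.005,.01): print(z,proj(I,[a[0]+.024*d[0],a[1]+.024*d[1],z]))
go(.61,-.065,.022,56.5)
```

```text
0 (np.float64(299.1937213127898), np.float64(232.74733358127065))
0.005 (np.float64(299.3299900243322), np.float64(231.20577117580493))
0.01 (np.float64(299.4669190952587), np.float64(229.65673834525703))
t 6.03 p [ 0.6179 -0.0677  0.0258] alpha 55.87 F [-0.  -0.9 -0.2] w 0.0453 q6 0.39 tiltz [ 0.025 -0.001 -1.   ]
shift units [-0.056 -0.204  0.091] turn units -0.007
```

Request:
move_arm:
  motion:
    - {"x":0,"y":0,"z":0.15,"turn":0}
    - {"x":0,"y":0,"z":0.1,"turn":0}

```text
clock: 6.2
tcp_pos: [0.6194, -0.0678, 0.0225]
eef_rot: [0.883, 0.468, 0.012, 0.007]
contact_force: [-11.8, 2.2, 25.4]
gripper_width: 0.0451
```

Request:
move_arm:
  motion:
    - {"x":0,"y":0,"z":-0.06,"turn":0}
    - {"x":0,"y":0,"z":0,"turn":0}
    - {"x":0,"y":0,"z":0,"turn":0}
    - {"x":0,"y":0,"z":0,"turn":0}
    - {"x":0,"y":0,"z":0,"turn":0}
  grip: 0.8

```text
clock: 6.62
tcp_pos: [0.6208, -0.0681, 0.0272]
eef_rot: [0.883, 0.468, 0.014, 0.009]
contact_force: [0.6, -0.4, -0.3]
gripper_width: 0.068
```

Run:
```python
from h import *
go(.61,-.065,.022,56.5)
I=cam('wrist'); cv2.imwrite('pics/wrist6.png',I['color'])
I=cam('side'); cv2.imwrite('pics/side7.png',cv2.resize(I['color'][130:260,220:360],None,fx=4.5,fy=4.5))
```

```text
t 6.62 p [ 0.6208 -0.0681  0.0272] alpha 55.89 F [ 0.6 -0.4 -0.3] w 0.068 q6 0.39 tiltz [ 0.032 -0.003 -0.999]
shift units [-0.089 -0.27   0.12 ] turn units -0.007
```

View pics/side7.png

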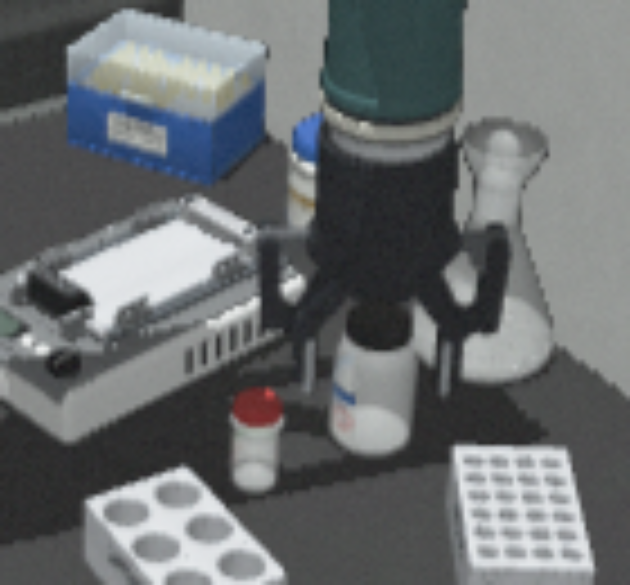

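View pics/wrist6.png

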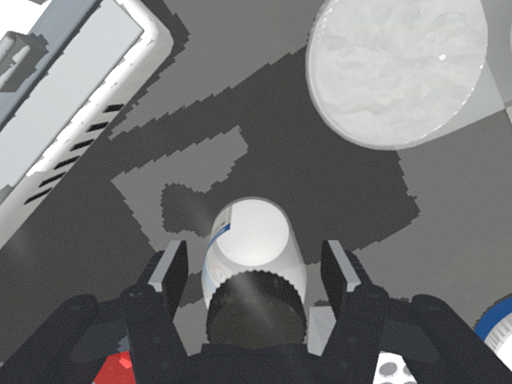

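Request:
move_arm:
  motion:
    - {"x":0,"y":0,"z":-0.3,"turn":0}
    - {"x":0,"y":0,"z":-0.6,"turn":0}
    - {"x":0,"y":0,"z":-0.7,"turn":0}
    - {"x":0,"y":0,"z":-0.7,"turn":0}
    - {"x":0,"y":0,"z":-0.7,"turn":0}
    - {"x":0,"y":0,"z":-0.6,"turn":0}
  grip: 1

```text
clock: 7.22
tcp_pos: [0.6104, -0.0666, 0.168]
eef_rot: [0.883, 0.468, 0.005, 0.002]
contact_force: [0.2, -0.7, 0.1]
gripper_width: 0.0849
```

Run:
```python
from h import *
go(.6207,-.1923,.15,56.5)
I=cam('side'); cv2.imwrite('pics/side8.png',cv2.resize(I['color'][130:260,220:360],None,fx=4.5,fy=4.5))
I=cam('wrist'); cv2.imwrite('pics/wrist8.png',I['color']); c=cloud(I); np.save('pics/wrist8.npy',c)
```

```text
t 7.22 p [ 0.6104 -0.0666  0.168 ] alpha 55.87 F [ 0.2 -0.7  0.1] w 0.0849 q6 0.39 tiltz [ 0.01   0.002 -1.   ]
shift units [-2.46   1.973  0.447] turn units -0.007
```

View pics/side8.png

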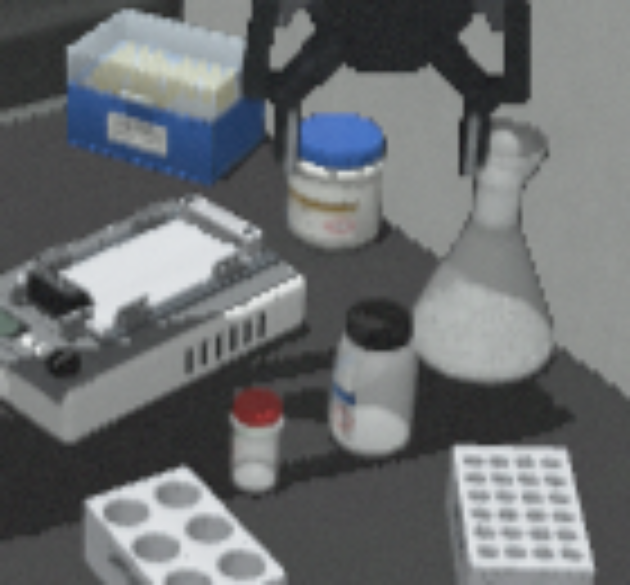

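View pics/wrist8.png

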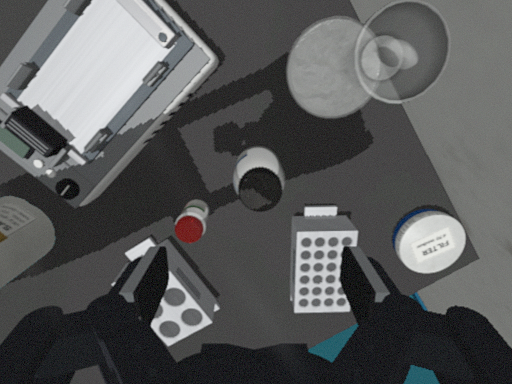

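Run:
```python
from h import *
c=np.load('pics/wrist8.npy');v,u=np.mgrid[:384,:512];z=c[...,2]
b=(u>285)&(u<362)&(v>218)&(v<318)&(z>.036)&(z<.044)
b=cv2.morphologyEx(b.astype(np.uint8),cv2.MORPH_OPEN,np.ones((3,3)))>0
print('block',cv2.minAreaRect((c[b][:,:2]*1000).astype(np.float32)),np.nanmedian(z[b]))
I=cam('wrist')
for q in [(320,211)]: print('tongue px',plane(I,*q,.008))
# tongue depth points
t=(u>300)&(u<342)&(v>204)&(v<216)&(z>.004)&(z<.012); print(c[t].mean(0))
cap=(z>.07)&(u>225)&(u<290)&(v>140)&(v<215); print('bottle',c[cap].mean(0),cv2.minEnclosingCircle((c[cap][:,:2]*1000).astype(np.float32)),np.nanmedian(z[(z>.078)&cap]))
```

```text
block ((616.45458984375, -198.33200073242188), (101.64092254638672, 62.29423522949219), 56.45479965209961) 0.03897414175187763
tongue px [ 0.6494674  -0.14848724  0.008     ]
[ 0.64862154 -0.14880261  0.00680272]
bottle [ 0.61919028 -0.06732768  0.08325232] ((618.2966918945312, -69.27922058105469), 18.6895809173584) 0.08395083313862674
```

Request:
move_arm:
  motion:
    - {"x":-0.4,"y":0.33,"z":0,"turn":-0.007}
    - {"x":-0.5,"y":0.4,"z":0,"turn":0}
    - {"x":-0.5,"y":0.4,"z":0,"turn":0}
    - {"x":-0.5,"y":0.4,"z":0,"turn":0}
    - {"x":-0.4,"y":0.34,"z":0,"turn":0}
    - {"x":-0.1,"y":0.08,"z":0,"turn":0}
    - {"x":0,"y":0,"z":0,"turn":0}

```text
clock: 7.95
tcp_pos: [0.62, -0.1911, 0.1594]
eef_rot: [0.88, 0.475, 0.002, -0.003]
contact_force: [-0.6, 0.4, 0.5]
gripper_width: 0.0848
```

Run:
```python
from h import *
go(.6208,-.1918,.06,56.5)
```

```text
t 7.95 p [ 0.62   -0.1911  0.1594] alpha 56.77 F [-0.6  0.4  0.5] w 0.0848 q6 0.19 tiltz [ 0.     0.008 -1.   ]
shift units [-0.02   0.036  2.485] turn units 0.003
```

Request:
move_arm:
  motion:
    - {"x":-0.02,"y":0.04,"z":0.4,"turn":0.003}
    - {"x":0,"y":0,"z":0.5,"turn":0}
    - {"x":0,"y":0,"z":0.5,"turn":0}
    - {"x":0,"y":0,"z":0.5,"turn":0}
    - {"x":0,"y":0,"z":0.4,"turn":0}
    - {"x":0,"y":0,"z":0,"turn":0}

```text
clock: 8.45
tcp_pos: [0.6186, -0.1845, 0.0602]
eef_rot: [0.88, 0.475, 0.001, -0.008]
contact_force: [-0.8, -0.1, -1.2]
gripper_width: 0.0854
```

Run:
```python
from h import *
go(.6208,-.1918,.004,56.5)
I=cam('wrist'); cv2.imwrite('pics/wrist9.png',I['color'])
```

```text
t 8.45 p [ 0.6186 -0.1845  0.0602] alpha 56.66 F [-0.8 -0.1 -1.2] w 0.0854 q6 0.2 tiltz [-0.005  0.014 -1.   ]
shift units [-0.135  0.164  1.401] turn units 0.002
```

View pics/wrist9.png

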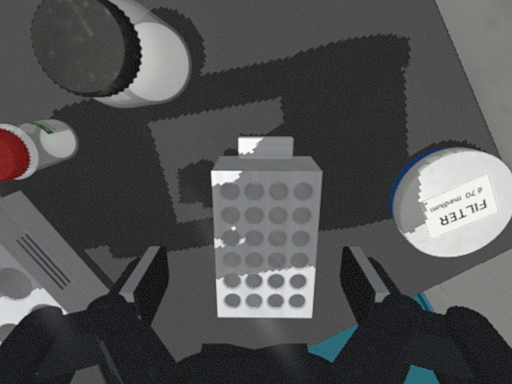

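Request:
move_arm:
  motion:
    - {"x":-0.13,"y":0.16,"z":0.3,"turn":0.002}
    - {"x":0,"y":0,"z":0.35,"turn":0}
    - {"x":0,"y":0,"z":0.3,"turn":0}
    - {"x":0,"y":0,"z":0.15,"turn":0}

```text
clock: 8.83
tcp_pos: [0.6257, -0.192, 0.0207]
eef_rot: [0.88, 0.474, 0.005, -0.003]
contact_force: [-0.4, 0.4, -0.9]
gripper_width: 0.0855
```

Run:
```python
from h import *
go(.6208,-.1918,.004,56.5)
```

```text
t 8.83 p [ 0.6257 -0.192   0.0207] alpha 56.63 F [-0.4  0.4 -0.9] w 0.0855 q6 0.19 tiltz [ 0.006  0.01  -1.   ]
shift units [-0.069 -0.105  0.417] turn units 0.001
```

Request:
move_arm:
  motion:
    - {"x":-0.06,"y":-0.1,"z":0.25,"turn":0}
    - {"x":0,"y":0,"z":0.15,"turn":0}

```text
clock: 9.0
tcp_pos: [0.6216, -0.192, 0.0041]
eef_rot: [0.88, 0.474, 0.005, -0.002]
contact_force: [-0.4, -0.1, -0.3]
gripper_width: 0.0852
```

Run:
```python
from h import *
go(.6208,-.1918,.004,56.5)
```

```text
t 9.0 p [ 0.6216 -0.192   0.0041] alpha 56.64 F [-0.4 -0.1 -0.3] w 0.0852 q6 0.19 tiltz [ 0.007  0.009 -1.   ]
shift units [-0.007 -0.019  0.002] turn units 0.002
```

Request:
move_arm:
  motion:
    - {"x":0,"y":0,"z":0,"turn":0}
    - {"x":0,"y":0,"z":0,"turn":0}
    - {"x":0,"y":0,"z":0,"turn":0}
    - {"x":0,"y":0,"z":0,"turn":0}
    - {"x":0,"y":0,"z":0,"turn":0}
    - {"x":0,"y":0,"z":0,"turn":0}
  grip: 0

```text
clock: 9.5
tcp_pos: [0.6209, -0.192, 0.0026]
eef_rot: [0.88, 0.474, 0.005, -0.003]
contact_force: [0.8, -0.7, -2.0]
gripper_width: 0.061
```

Request:
move_arm:
  motion:
    - {"x":0,"y":0,"z":-0.2,"turn":0}
    - {"x":0,"y":0,"z":-0.4,"turn":0}
    - {"x":0,"y":0,"z":-0.5,"turn":0}
    - {"x":0,"y":0,"z":-0.5,"turn":0}
    - {"x":0,"y":0,"z":-0.5,"turn":0}
    - {"x":0,"y":0,"z":-0.5,"turn":0}
    - {"x":0,"y":0,"z":-0.5,"turn":0}
    - {"x":0,"y":0,"z":-0.2,"turn":0}

```text
clock: 10.17
tcp_pos: [0.6132, -0.1903, 0.1307]
eef_rot: [0.88, 0.474, -0.003, -0.013]
contact_force: [-0.3, -0.1, -4.3]
gripper_width: 0.0612
```

Run:
```python
from h import *
x,y,z=seat(-.002,0,.06); go(x,y,z,10.5)
I=cam('wrist'); cv2.imwrite('pics/wrist10.png',I['color']); np.save('pics/wrist10.npy',cloud(I))
I=cam('side'); cv2.imwrite('pics/side10.png',cv2.resize(I['color'][80:280,230:430],None,fx=3,fy=3))
```

```text
t 10.17 p [ 0.6132 -0.1903  0.1307] alpha 56.6 F [-0.3 -0.1 -4.3] w 0.0612 q6 0.19 tiltz [-0.018  0.02  -1.   ]
shift units [ 4.916 -4.965  0.682] turn units 0.512
```

View pics/side10.png

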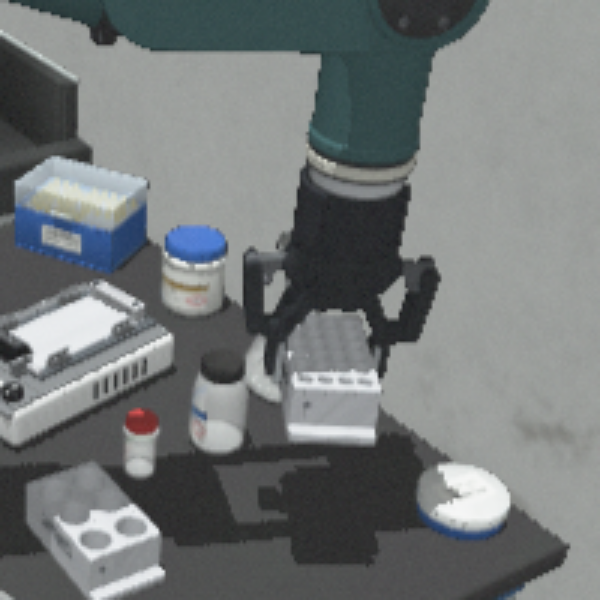

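View pics/wrist10.png

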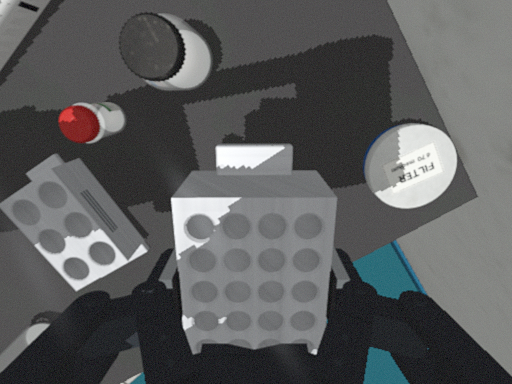

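Request:
move_arm:
  motion:
    - {"x":0.4,"y":-0.4,"z":-0.2,"turn":0}
    - {"x":0.6,"y":-0.6,"z":-0.1,"turn":0}
    - {"x":0.65,"y":-0.65,"z":0,"turn":0}
    - {"x":0.65,"y":-0.65,"z":0,"turn":0}
    - {"x":0.65,"y":-0.65,"z":0,"turn":0}
    - {"x":0.65,"y":-0.65,"z":0,"turn":0}
    - {"x":0.6,"y":-0.6,"z":0,"turn":0}
    - {"x":0.4,"y":-0.45,"z":0,"turn":0}

```text
clock: 10.93
tcp_pos: [0.5512, 0.0691, 0.1309]
eef_rot: [0.883, 0.468, -0.014, -0.02]
contact_force: [0.6, -0.5, -5.1]
gripper_width: 0.0614
```

Request:
move_arm:
  motion:
    - {"x":0,"y":0,"z":0,"turn":0.08}
    - {"x":0,"y":0,"z":0,"turn":0.08}
    - {"x":0,"y":0,"z":0,"turn":0.08}
    - {"x":0,"y":0,"z":0,"turn":0.08}
    - {"x":0,"y":0,"z":0,"turn":0.08}
    - {"x":0,"y":0,"z":0,"turn":0.08}
    - {"x":0,"y":0,"z":0,"turn":0.02}
    - {"x":0,"y":0,"z":0,"turn":0}

```text
clock: 11.6
tcp_pos: [0.5379, 0.0786, 0.1125]
eef_rot: [0.995, 0.093, -0.036, -0.015]
contact_force: [1.2, 0.4, -5.0]
gripper_width: 0.061
```

Run:
```python
from h import *
x,y,z=seat(-.002,0,.06); go(x,y,z,10.5)
I=cam('wrist'); cv2.imwrite('pics/wrist11.png',I['color']); np.save('pics/wrist11.npy',cloud(I))
I=cam('scene'); cv2.imwrite('pics/scene11.png',cv2.resize(I['color'][120:270,150:330],None,fx=4,fy=4)); np.save('pics/scene11.npy',cloud(I))
```

```text
t 11.6 p [0.5379 0.0786 0.1125] alpha 10.7 F [ 1.2  0.4 -5. ] w 0.061 q6 1.41 tiltz [-0.074  0.024 -0.997]
shift units [ 0.453 -0.042  0.034] turn units 0.002
```

View pics/scene11.png

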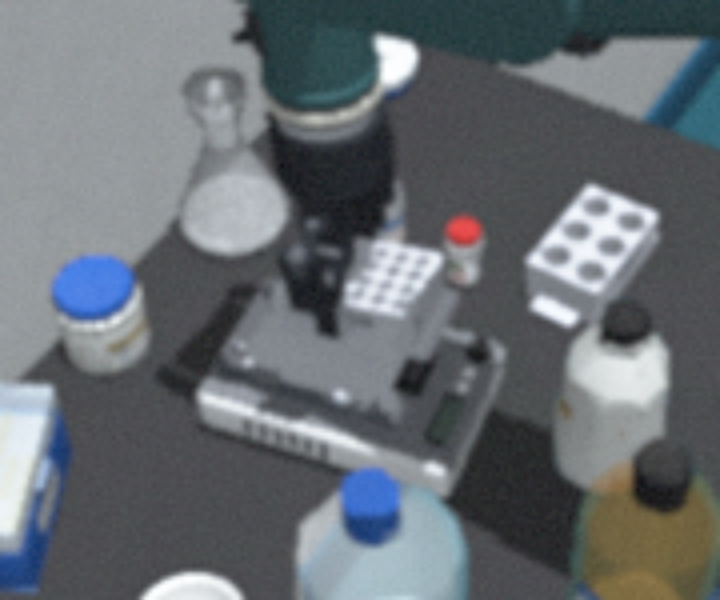

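View pics/wrist11.png

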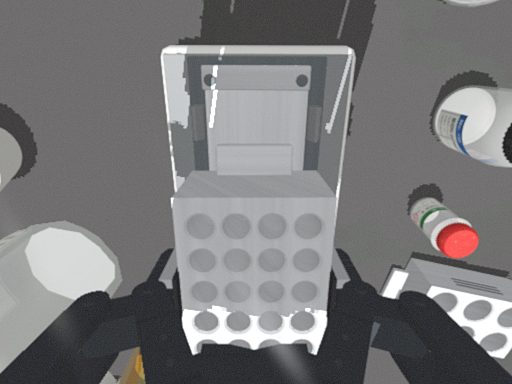

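```bash
cat >> h.py <<'E'
from scipy.spatial.transform import Rotation as R
def toseat(P,c=(.5572,.0840),yaw=10.5):
    t=np.radians(yaw); d=np.asarray(P)-np.array([c[0],c[1],.05]); 
    return np.stack([d[...,0]*np.cos(t)+d[...,1]*np.sin(t),-d[...,0]*np.sin(t)+d[...,1]*np.cos(t),d[...,2]],-1)
def blk():
    s=monitor.get_state(); r=R.from_quat(s['eef_rot']).as_matrix(); p=s['tcp_pos']
    # block axes in tool: x=+x, y=-y, z=-z ; underside centre at tool (-.008,0,.0026)
    rb=r@np.diag([1,-1,-1]); o=p+r@np.array([-.008,0,.0026])
    f=lambda q:(toseat(o+rb@np.array(q))*1000).round(1)
    print('tongue tip mid',f([.064,0,.005]),'tongue top/bot z',f([.064,0,.008])[2],f([.064,0,.002])[2],'ledge front bottom',f([-.06,0,0]),'centre',f([0,0,.02]))
    print('pitch(front up)',(-rb[2,0]).round(3),'roll',rb[2,1].round(3),'t',round(s['clock'],2),'p',p.round(4),'F',s['contact_force'].round(1),'yaw',np.degrees(np.arctan2(rb[1,0],rb[0,0])).round(2),'w',s['gripper_width'].round(4))
E
python3 - <<'E'
from h import *
I=cam('wrist'); c=np.load('pics/wrist11.npy'); v,u=np.mgrid[:384,:512]
blk()
mm=lambda P:(toseat(P)*1000).round(1)
lip=(u>204)&(u<309)&(v>60)&(v<98)&(c[...,2]>.059)&(c[...,2]<.071)
print('lip rect',cv2.minAreaRect((toseat(c[lip])[:,:2]*1000).astype(np.float32)))
print('bolts',mm(plane(I,209,80,.065)),mm(plane(I,301,80,.065)),'front edge',mm(plane(I,207,89.5,.065)),mm(plane(I,308,89.5,.065)))
fl=(u>212)&(u<300)&(v>100)&(v<135); print('floor z',np.nanmedian(c[fl][:,2]))
t=(u>220)&(u<288)&(v>146)&(v<168); print('tongue',mm(np.nanmedian(c[t],0)))
ts=c[153:158,215:296].mean(0);print(mm(ts)[::8])
tt=c[142:170,250:260].mean(1);print(mm(tt)[::2])
top=(u>190)&(u<325)&(v>200)&(v<300); z=c[top]; 
from numpy.linalg import lstsq
S=toseat(z); S=S[np.isfinite(S).all(1)]; 
hi=S
for _ in range(4):
    A=np.c_[hi[:,:2],np.ones(len(hi))]; k=lstsq(A,hi[:,2],rcond=None)[0]; r=hi[:,2]-A@k; hi=hi[r>-.001]
print('top plane slopes',k)
E
sed -n 1,1p /dev/null
python3 - <<'E'
import cv2
im=cv2.imread('pics/wrist11.png'); cv2.imwrite('pics/w11c.png',cv2.resize(im[40:210,150:360],None,fx=3.5,fy=3.5,interpolation=cv2.INTER_CUBIC))
E
```

```text
tongue tip mid [36.5 -1.8 61.9] tongue top/bot z 64.9 58.9 ledge front bottom [-87.6  -2.2  65.3] centre [-26.4  -2.7  81.2]Traceback (most recent call last):
  File "<stdin>", line 3, in <module>
  File "h.py", line 36, in blk
    print('pitch(front up)',(-rb[2,0]).round(3),'roll',rb[2,1].round(3),'t',round(s['clock'],2),'p',p.round(4),'F',s['contact_force'].round(1),'yaw',np.degrees(np.arctan2(rb[1,0],rb[0,0])).round(2),'w',s['gripper_width'].round(4))
                                                                                                                                                                                                          ^^^^^^^^^^^^^^^^^^^^^^^^
AttributeError: 'float' object has no attribute 'round'
```

View pics/w11c.png

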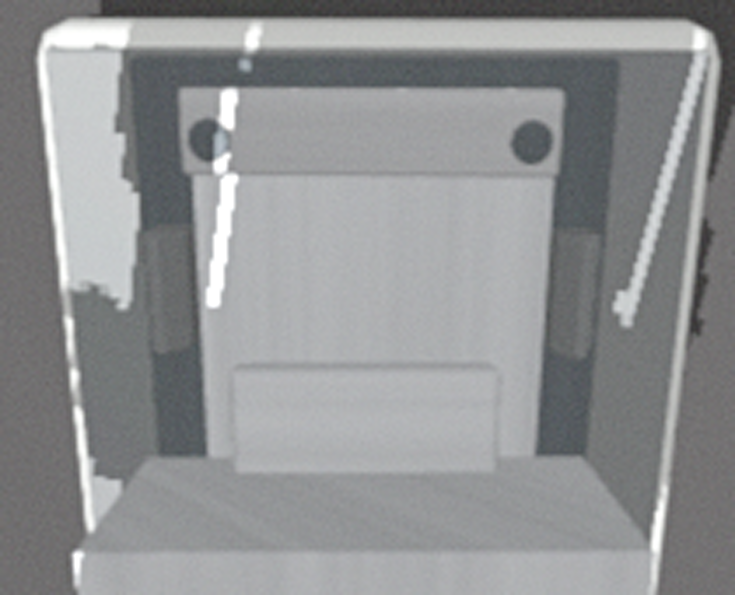

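```bash
sed -i "s/s\['gripper_width'\].round(4)/round(s['gripper_width'],4)/" h.py
python3 - <<'E'
from h import *
I=cam('wrist'); c=np.load('pics/wrist11.npy'); v,u=np.mgrid[:384,:512]
blk()
mm=lambda P:(toseat(P)*1000).round(1)
lip=(u>204)&(u<309)&(v>60)&(v<98)&(c[...,2]>.059)&(c[...,2]<.071)
print('lip rect',cv2.minAreaRect((toseat(c[lip])[:,:2]*1000).astype(np.float32)))
print('bolts',mm(plane(I,209.5,80,.065)),mm(plane(I,301.5,80,.065)),'front edge',mm(plane(I,205,89.5,.065)),mm(plane(I,308,89.5,.065)),'back',mm(plane(I,256,65,.065)))
fl=(u>212)&(u<300)&(v>100)&(v<135); print('floor z',np.nanmedian(c[fl][:,2]))
ts=c[153:158,215:296].mean(0);print(mm(ts)[::8])
tt=c[142:176,250:260].mean(1);print(mm(tt)[::2])
top=(u>190)&(u<325)&(v>200)&(v<300); z=c[top]; 
S=toseat(z); S=S[np.isfinite(S).all(1)]; hi=S
for _ in range(6):
    A=np.c_[hi[:,:2],np.ones(len(hi))]; k=np.linalg.lstsq(A,hi[:,2],rcond=None)[0]; r=hi[:,2]-A@k; hi=hi[r>-.0015]
print('top plane slopes',k,len(hi),len(S))
E
```

```text
tongue tip mid [36.9 -1.8 62.5] tongue top/bot z 65.5 59.5 ledge front bottom [-87.2  -2.3  65.8] centre [-26.   -2.7  81.7]
pitch(front up) 0.066 roll 0.037 t 11.8 p [0.5387 0.0785 0.1139] F [-0.2  0.1 -4.4] yaw 10.77 w 0.0613
lip rect ((63.3731803894043, -1.1054363250732422), (13.175339698791504, 60.35850524902344), 0.10292941331863403)
bolts [62.3 25.8 15. ] [ 62.6 -27.2  15. ] front edge [57.1 28.7 15. ] [ 57.4 -31.2  15. ] back [70.4 -1.1 15. ]
floor z 0.049143568838801666
[[ 31.3  16.5  62.9]
 [ 31.6  12.6  63.7]
 [ 31.5   9.   63.2]
 [ 31.6   5.2  63.1]
 [ 31.6   1.5  63. ]
 [ 31.6  -2.2  62.8]
 [ 31.5  -5.9  62.4]
 [ 31.5  -9.6  62.4]
 [ 31.4 -13.4  62. ]
 [ 31.5 -17.1  62.1]
 [ 13.2 -27.4  -0.6]]
[[21.8  0.2 -1.3]
 [36.1 -1.9 60.3]
 [35.7 -1.9 62.3]
 [34.9 -1.9 62.8]
 [33.9 -1.9 62.5]
 [33.  -2.  62.8]
 [32.  -2.  62.8]
 [31.1 -2.  62.9]
 [30.2 -2.  63.1]
 [29.2 -2.  63.2]
 [28.1 -2.  62.7]
 [27.2 -2.  63. ]
 [26.2 -2.  62.9]
 [25.3 -2.  63.1]
 [24.4 -2.  63.4]
 [23.4 -2.  63.5]
 [22.5 -2.  63.7]]
top plane slopes [-0.07313309  0.0331556   0.09732785] 7768 13217
```

Request:
move_arm:
  motion:
    - {"x":0.1,"y":-0.02,"z":0,"turn":0}
    - {"x":0.1,"y":0,"z":0,"turn":0}
    - {"x":0.1,"y":0,"z":0,"turn":0}
    - {"x":0.1,"y":0,"z":0,"turn":0}
    - {"x":0.05,"y":0,"z":0,"turn":0}
    - {"x":0.05,"y":0,"z":0,"turn":0}

```text
clock: 12.3
tcp_pos: [0.5608, 0.0834, 0.1127]
eef_rot: [0.995, 0.094, -0.034, -0.015]
contact_force: [-0.4, -0.5, -5.8]
gripper_width: 0.0614
```

```bash
sed -i 's/-.008,0,.0026\]))*/-.008,0,.0048])/' h.py
python3 - <<'E'
from h import *
blk()
E
```

```text
tongue tip mid [59.3 -0.9 59.3] tongue top/bot z 62.3 56.3 ledge front bottom [-64.8  -1.5  62.3] centre [-3.6 -1.9 78.4]
pitch(front up) 0.065 roll 0.037 t 12.3 p [0.5608 0.0834 0.1127] F [-0.4 -0.5 -5.8] yaw 10.86 w 0.0614
```

Request:
move_arm:
  motion:
    - {"x":-0.12,"y":-0.02,"z":0.2,"turn":-0.002}
    - {"x":0,"y":0,"z":0.25,"turn":0}
    - {"x":0,"y":0,"z":0.25,"turn":0}
    - {"x":0,"y":0,"z":0.1,"turn":0}
    - {"x":0,"y":0,"z":0,"turn":0}

```text
clock: 12.72
tcp_pos: [0.5528, 0.0841, 0.0773]
eef_rot: [0.995, 0.096, -0.034, -0.015]
contact_force: [0.2, -0.6, -4.0]
gripper_width: 0.0613
```

Run:
```python
from h import *
blk()
I=cam('wrist'); cv2.imwrite('pics/wrist12.png',I['color'])
I=cam('side'); cv2.imwrite('pics/side12.png',cv2.resize(I['color'][110:240,180:320],None,fx=5,fy=5,interpolation=cv2.INTER_CUBIC))
```

```text
tongue tip mid [51.6  1.5 23.8] tongue top/bot z 26.8 20.8 ledge front bottom [-72.4   0.4  26.9] centre [-11.2   0.3  42.9]
pitch(front up) 0.066 roll 0.037 t 12.72 p [0.5528 0.0841 0.0773] F [ 0.2 -0.6 -4. ] yaw 11.07 w 0.0613
```

View pics/side12.png

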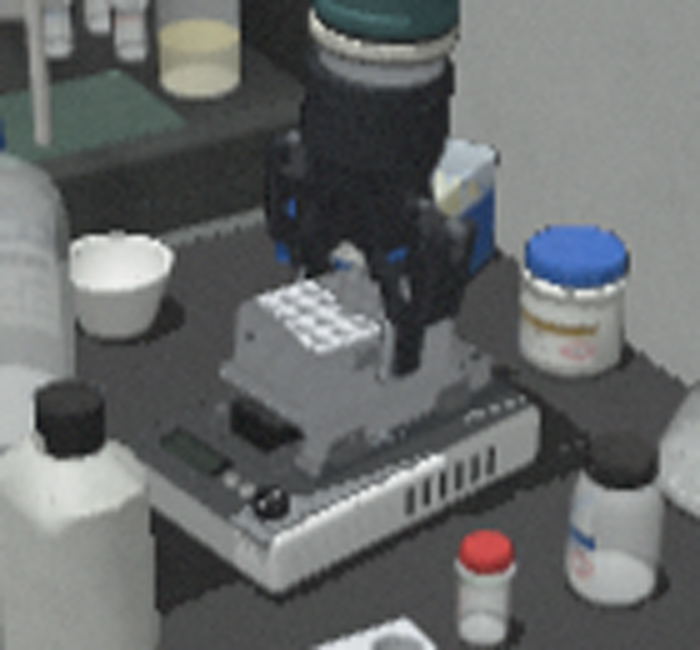

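View pics/wrist12.png

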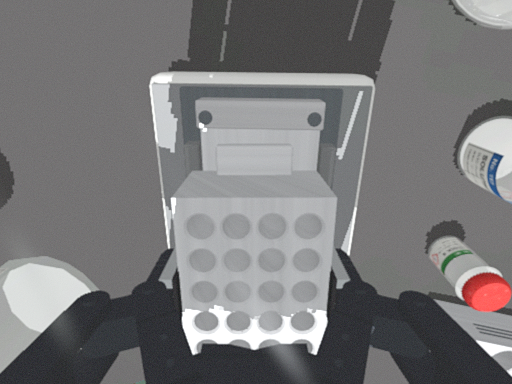

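Request:
move_arm:
  motion:
    - {"x":0.04,"y":0.06,"z":0.08,"turn":0}
    - {"x":0,"y":0,"z":0.08,"turn":0}
    - {"x":0,"y":0,"z":0.08,"turn":0}

```text
clock: 13.07
tcp_pos: [0.5563, 0.0822, 0.0698]
eef_rot: [0.995, 0.096, -0.032, -0.015]
contact_force: [0.2, 1.1, 5.0]
gripper_width: 0.0611
```

Run:
```python
from h import *
blk()
```

```text
tongue tip mid [54.7 -1.1 16.6] tongue top/bot z 19.6 13.6 ledge front bottom [-69.4  -2.1  19.1] centre [-8.3 -2.2 35.5]
pitch(front up) 0.06 roll 0.036 t 13.07 p [0.5563 0.0822 0.0698] F [0.2 1.1 5. ] yaw 11.06 w 0.0611
```

Request:
move_arm:
  motion:
    - {"x":-0.01,"y":0,"z":0.1,"turn":0}
    - {"x":-0.01,"y":0,"z":0.1,"turn":0}

```text
clock: 13.23
tcp_pos: [0.5578, 0.0824, 0.0662]
eef_rot: [0.995, 0.096, -0.028, -0.015]
contact_force: [1.4, -0.3, 3.7]
gripper_width: 0.0609
```

```bash
cat > top.py <<'E'
from h import *
import sys
def top(n):
    I=cam('wrist'); cv2.imwrite(f'pics/{n}.png',I['color']); c=cloud(I); v,u=np.mgrid[:384,:512]
    S=toseat(c[(u>195)&(u<318)&(v>200)&(v<280)]); S=S[np.isfinite(S).all(1)]; hi=S
    for _ in range(8):
        A=np.c_[hi[:,:2],np.ones(len(hi))]; k=np.linalg.lstsq(A,hi[:,2],rcond=None)[0]; r=hi[:,2]-A@k; hi=hi[abs(r+.0)<.004] if _<2 else hi[r>-.0015]
    # tongue upper face at column centre
    w=toseat(c[140:178:2,248:262]).mean(1)*1000
    print('block top slope x,y',k[:2].round(3),'z at s=0',(k[2]*1000).round(1)); print('col tongue',w.round(1).tolist())
blk(); top(sys.argv[1])
E
python3 top.py wrist13
```

```text
tongue tip mid [56.2 -1.2 13.4] tongue top/bot z 16.4 10.5 ledge front bottom [-67.9  -2.2  15.1] centre [-6.9 -2.3 31.8]
pitch(front up) 0.053 roll 0.035 t 13.23 p [0.5578 0.0824 0.0662] F [ 1.4 -0.3  3.7] yaw 11.04 w 0.0609
block top slope x,y [-0.032  0.025] z at s=0 49.2
col tongue [[58.0, -1.4, 13.9], [57.0, -1.4, 13.5], [52.6, -1.0, -0.7], [54.4, -1.3, 10.7], [54.1, -1.4, 13.4], [53.1, -1.4, 13.4], [nan, nan, nan], [51.3, -1.4, 14.1], [50.3, -1.5, 13.9], [49.4, -1.5, 14.2], [48.4, -1.5, 14.3], [47.4, -1.5, 14.3], [46.5, -1.5, 14.5], [45.5, -1.5, 14.5], [44.4, -1.5, 14.4], [43.7, -1.5, 15.2], [42.6, -1.6, 15.0], [41.6, -1.6, 15.0], [40.9, -1.6, 16.0]]
```

View pics/wrist13.png

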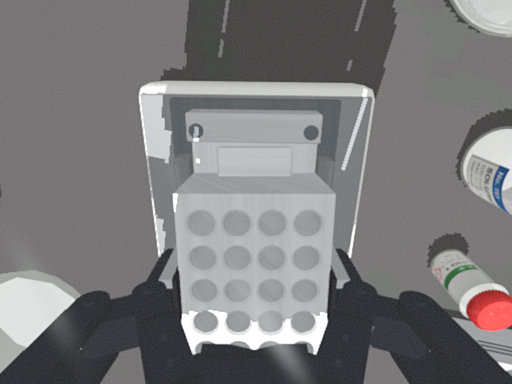

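Request:
move_arm:
  motion:
    - {"x":-0.04,"y":0,"z":0.1,"turn":0}
    - {"x":-0.04,"y":0,"z":0.1,"turn":0}

```text
clock: 13.45
tcp_pos: [0.5585, 0.0824, 0.0646]
eef_rot: [0.995, 0.096, -0.022, -0.015]
contact_force: [-0.3, 1.4, 7.1]
gripper_width: 0.0609
```

```bash
python3 top.py wrist14
```

```text
tongue tip mid [56.9 -1.3 12.5] tongue top/bot z 15.5 9.5 ledge front bottom [-67.2  -2.3  12.6] centre [-6.4 -2.4 30.1]
pitch(front up) 0.042 roll 0.034 t 13.45 p [0.5585 0.0824 0.0646] F [-0.3  1.4  7.1] yaw 11.04 w 0.0609
block top slope x,y [-0.009  0.021] z at s=0 45.8
col tongue [[59.0, -1.5, 13.9], [58.1, -1.5, 14.2], [57.1, -1.5, 13.8], [52.7, -1.1, -0.7], [nan, nan, nan], [53.4, -1.5, 10.5], [nan, nan, nan], [nan, nan, nan], [50.7, -1.5, 11.3], [49.7, -1.5, 11.6], [48.7, -1.5, 11.6], [47.8, -1.6, 11.8], [46.8, -1.6, 12.0], [45.8, -1.6, 12.0], [44.8, -1.6, 12.1], [43.9, -1.6, 12.4], [42.9, -1.6, 12.4], [42.0, -1.6, 12.8], [41.0, -1.7, 13.0]]
```

View pics/wrist14.png

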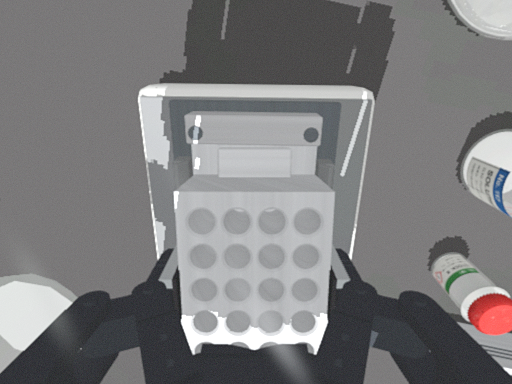

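Request:
move_arm:
  motion:
    - {"x":-0.04,"y":0,"z":0.12,"turn":0}
    - {"x":-0.02,"y":0,"z":0.1,"turn":0}

```text
clock: 13.67
tcp_pos: [0.56, 0.0825, 0.0627]
eef_rot: [0.995, 0.096, -0.016, -0.015]
contact_force: [-0.7, 0.1, 4.6]
gripper_width: 0.0609
```

```bash
python3 top.py wrist15
```

```text
tongue tip mid [58.4 -1.5 11.2] tongue top/bot z 14.2 8.2 ledge front bottom [-65.6  -2.5   9.9] centre [-5.1 -2.6 28.1]
pitch(front up) 0.03 roll 0.032 t 13.67 p [0.56   0.0825 0.0627] F [-0.7  0.1  4.6] yaw 11.04 w 0.0609
block top slope x,y [0.014 0.014] z at s=0 42.2
col tongue [[60.7, -1.7, 14.0], [59.8, -1.7, 13.8], [58.8, -1.7, 13.8], [57.9, -1.7, 13.7], [56.8, -1.7, 13.2], [54.5, -1.6, 7.2], [53.6, -1.6, 7.7], [52.6, -1.6, 7.8], [51.7, -1.6, 8.1], [50.7, -1.6, 8.1], [49.8, -1.7, 8.4], [48.9, -1.7, 8.8], [47.8, -1.7, 8.6], [46.9, -1.7, 9.0], [45.9, -1.7, 9.1], [45.0, -1.7, 9.5], [44.0, -1.8, 9.8], [43.0, -1.8, 9.7], [41.9, -1.8, 9.7]]
```

Request:
move_arm:
  motion:
    - {"x":0.07,"y":0,"z":0,"turn":0}
    - {"x":0.07,"y":0,"z":0,"turn":0}

```text
clock: 13.88
tcp_pos: [0.5667, 0.0836, 0.064]
eef_rot: [0.995, 0.096, -0.014, -0.014]
contact_force: [0.4, 0.2, -4.9]
gripper_width: 0.0614
```

```bash
python3 top.py wrist16
```

```text
tongue tip mid [65.3 -1.6 12.8] tongue top/bot z 15.8 9.8 ledge front bottom [-58.8  -2.7  11. ] centre [ 1.7 -2.7 29.4]
pitch(front up) 0.025 roll 0.031 t 13.88 p [0.5667 0.0836 0.064 ] F [ 0.4  0.2 -4.9] yaw 11.04 w 0.0614
block top slope x,y [0.017 0.016] z at s=0 43.6
col tongue [[67.2, -1.8, 13.8], [66.3, -1.8, 14.0], [nan, nan, nan], [64.4, -1.9, 14.0], [63.5, -1.9, 14.2], [62.5, -1.9, 13.9], [61.6, -1.9, 14.0], [60.5, -1.9, 13.7], [59.6, -1.9, 14.0], [nan, nan, nan], [57.6, -1.9, 13.8], [55.8, -1.8, 10.6], [54.9, -1.9, 11.0], [53.8, -1.9, 11.0], [52.8, -1.9, 10.8], [51.9, -1.9, 11.4], [50.8, -1.9, 11.1], [49.9, -1.9, 11.4], [48.9, -1.9, 11.6]]
```

View pics/wrist16.png

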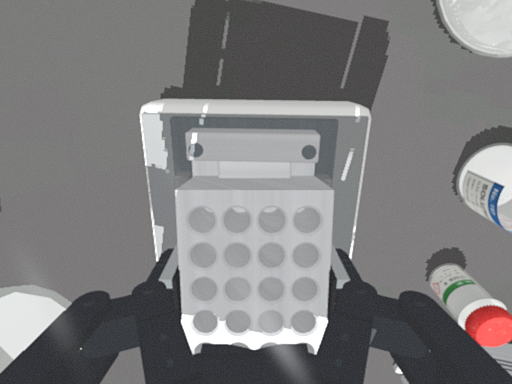

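Request:
move_arm:
  motion:
    - {"x":0.02,"y":0,"z":0.07,"turn":0}
    - {"x":0.0,"y":0,"z":0.05,"turn":0}

```text
clock: 14.1
tcp_pos: [0.5681, 0.084, 0.0591]
eef_rot: [0.995, 0.096, -0.014, -0.014]
contact_force: [-6.7, 0.0, 11.7]
gripper_width: 0.0613
```

```bash
python3 top.py wrist17
python3 - <<'E'
from h import *
I=cam('side'); cv2.imwrite('pics/side17.png',cv2.resize(I['color'][110:240,180:320],None,fx=5,fy=5,interpolation=cv2.INTER_CUBIC))
E
```

```text
tongue tip mid [66.7 -1.5  7.9] tongue top/bot z 10.9 4.9 ledge front bottom [-57.4  -2.5   6. ] centre [ 3.1 -2.6 24.5]
pitch(front up) 0.025 roll 0.031 t 14.1 p [0.5681 0.084  0.0591] F [-6.7  0.  11.7] yaw 11.04 w 0.0613
block top slope x,y [0.01  0.013] z at s=0 39.4
col tongue [[69.6, -1.8, 13.9], [68.8, -1.8, 14.2], [67.8, -1.9, 14.0], [66.9, -1.9, 14.0], [66.0, -1.9, 13.9], [65.1, -1.9, 14.2], [64.1, -1.9, 13.9], [63.2, -1.9, 13.9], [62.3, -1.9, 14.0], [61.3, -1.9, 13.8], [60.3, -1.9, 13.8], [59.4, -1.9, 14.0], [58.5, -1.9, 14.0], [57.5, -1.9, 13.8], [54.4, -1.8, 6.8], [53.3, -1.8, 6.3], [52.5, -1.8, 7.0], [51.4, -1.8, 6.9], [50.5, -1.8, 7.3]]
```

View pics/side17.png

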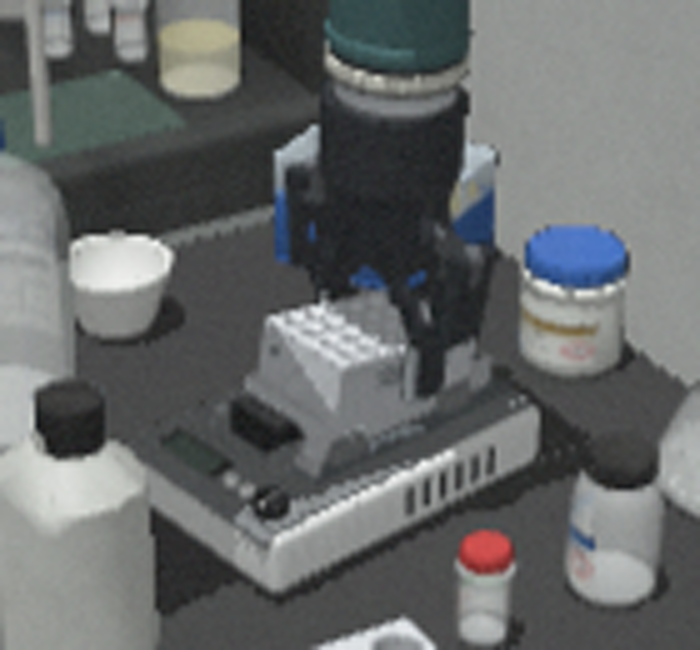

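Request:
move_arm:
  motion:
    - {"x":0,"y":0,"z":0,"turn":0}
    - {"x":0,"y":0,"z":0,"turn":0}
    - {"x":0,"y":0,"z":0,"turn":0}
    - {"x":0,"y":0,"z":0,"turn":0}
    - {"x":0,"y":0,"z":0,"turn":0}
    - {"x":0,"y":0,"z":-0.02,"turn":0}
  grip: 1

```text
clock: 14.7
tcp_pos: [0.5693, 0.084, 0.0605]
eef_rot: [0.995, 0.096, -0.013, -0.014]
contact_force: [-0.1, 1.2, 0.6]
gripper_width: 0.0854
```

```bash
python3 top.py wrist18
python3 - <<'E'
from h import *
I=cam('side'); cv2.imwrite('pics/side18.png',cv2.resize(I['color'][110:240,180:320],None,fx=5,fy=5,interpolation=cv2.INTER_CUBIC))
E
```

```text
tongue tip mid [67.9 -1.7  9.4] tongue top/bot z 12.4 6.5 ledge front bottom [-56.2  -2.7   7.2] centre [ 4.3 -2.8 25.9]
pitch(front up) 0.022 roll 0.031 t 14.7 p [0.5693 0.084  0.0605] F [-0.1  1.2  0.6] yaw 11.04 w 0.0854
block top slope x,y [ 0.017 -0.021] z at s=0 38.6
col tongue [[70.2, -2.0, 12.7], [69.6, -2.0, 14.0], [68.7, -2.0, 14.0], [67.7, -2.0, 14.0], [nan, nan, nan], [65.9, -2.0, 14.0], [65.0, -2.1, 14.2], [64.0, -2.1, 14.0], [63.0, -2.1, 14.0], [62.0, -2.1, 13.8], [61.2, -2.1, 14.3], [60.2, -2.1, 14.1], [59.2, -2.1, 14.1], [58.3, -2.1, 14.2], [57.2, -2.1, 13.7], [54.0, -1.9, 6.2], [53.0, -2.0, 6.5], [52.0, -2.0, 6.5], [51.9, -2.1, 9.4]]
```

View pics/side18.png

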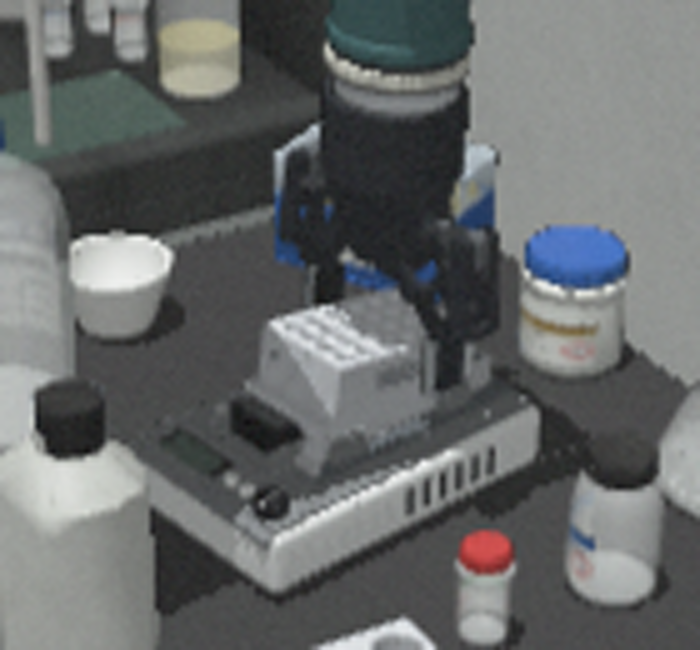

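View pics/wrist18.png

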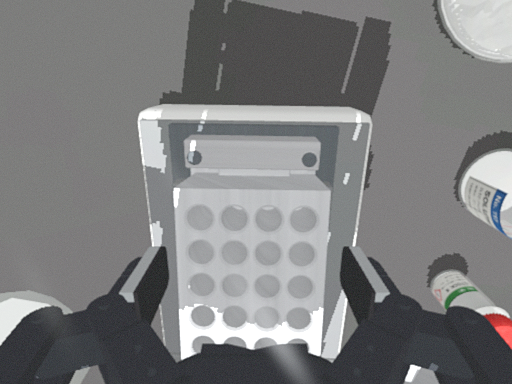

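Request:
move_arm:
  motion:
    - {"x":0,"y":0,"z":-0.2,"turn":0}
    - {"x":0,"y":0,"z":-0.4,"turn":0}
    - {"x":0,"y":0,"z":-0.5,"turn":0}
    - {"x":-0.2,"y":0,"z":-0.5,"turn":0}
    - {"x":-0.4,"y":0,"z":-0.4,"turn":0}
    - {"x":-0.4,"y":0,"z":-0.2,"turn":0}
    - {"x":-0.2,"y":0,"z":0,"turn":0}
    - {"x":0,"y":0,"z":0,"turn":0}
  grip: 1

```text
clock: 15.47
tcp_pos: [0.5237, 0.072, 0.1565]
eef_rot: [0.995, 0.096, -0.012, -0.014]
contact_force: [-0.4, -0.4, -0.1]
gripper_width: 0.0852
```

```bash
cat > look.py <<'E'
from h import *
import sys
n=sys.argv[1]
I=cam('wrist'); cv2.imwrite(f'pics/{n}.png',I['color']); c=cloud(I); np.save(f'pics/{n}.npy',c)
S=toseat(c)*1000
m=(S[...,0]>-55)&(S[...,0]<55)&(abs(S[...,1]+1)<38)&(S[...,2]>36)&(S[...,2]<62)
P=S[m]; 
for _ in range(8):
    A=np.c_[P[:,:2],np.ones(len(P))]; k=np.linalg.lstsq(A,P[:,2],rcond=None)[0]; r=P[:,2]-A@k; P=P[(r>-1.5)&(r<4)]
print('top plane slope',k.round(3),len(P),'rms',(P[:,2]-np.c_[P[:,:2],np.ones(len(P))]@k).std().round(2))
print('rect',cv2.minAreaRect(P[:,:2].astype(np.float32)))
lip=(S[...,0]>54)&(S[...,0]<75)&(abs(S[...,1])<36)&(S[...,2]>11.5)&(S[...,2]<18); print('lip',cv2.minAreaRect(S[lip][:,:2].astype(np.float32)))
ct=(S[...,0]>-82)&(S[...,0]<-56)&(abs(S[...,1])<26)&(S[...,2]>20)&(S[...,2]<24.5); print('catch top',cv2.minAreaRect(S[ct][:,:2].astype(np.float32)) if ct.sum()>10 else None,ct.sum())
x,y,z=seat(-.045,-.001,.08); go(x,y,z,11)
E
python3 look.py wrist19
python3 - <<'E'
from h import *
I=cam('side'); cv2.imwrite('pics/side19.png',cv2.resize(I['color'][110:240,180:320],None,fx=5,fy=5,interpolation=cv2.INTER_CUBIC))
E
```

```text
top plane slope [-1.3600e-01 -2.0000e-03  4.6005e+01] 8647 rms 0.66
rect ((5.721820831298828, -1.4115123748779297), (98.4884033203125, 62.21356964111328), 0.12444315105676651)
lip ((63.522247314453125, -0.24061012268066406), (63.090728759765625, 13.59692096710205), 89.91777038574219)
catch top ((-68.06452941894531, 0.2100982666015625), (13.345199584960938, 39.22500228881836), 0.4651937186717987) 598
t 15.52 p [0.5244 0.0721 0.1566] alpha 11.04 F [0.1 0.8 0.2] w 0.0856 q6 1.39 tiltz [-0.026  0.026 -0.999]
shift units [-0.251 -0.099  0.673] turn units 0.0
```

View pics/side19.png

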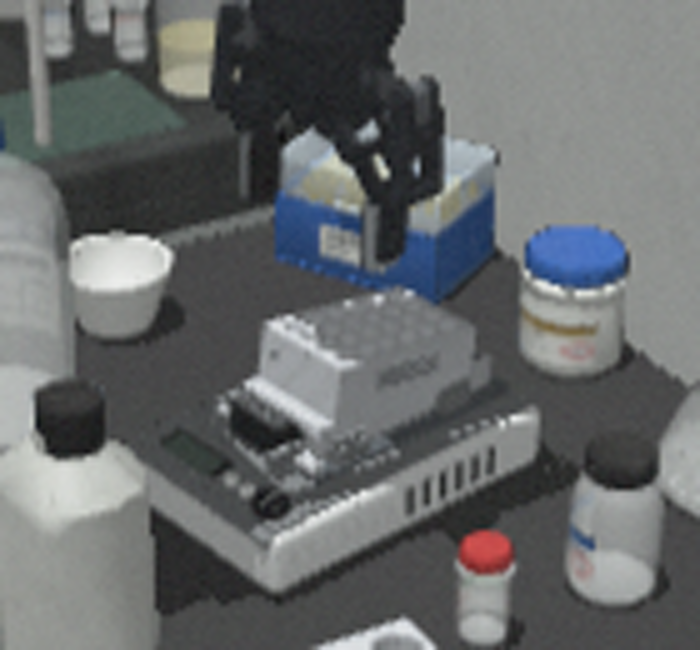

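View pics/wrist19.png

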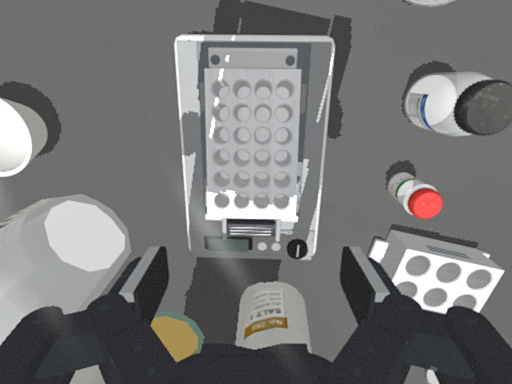

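Request:
move_arm:
  motion:
    - {"x":-0.02,"y":-0.1,"z":0.2,"turn":0}
    - {"x":0,"y":0,"z":0.3,"turn":0}
    - {"x":0,"y":0,"z":0.2,"turn":0}
    - {"x":0,"y":0,"z":0.2,"turn":0}
    - {"x":0,"y":0,"z":0,"turn":0}
    - {"x":0,"y":0,"z":0,"turn":0}
    - {"x":0,"y":0,"z":0,"turn":0}
  grip: 0

```text
clock: 16.15
tcp_pos: [0.5208, 0.0786, 0.1102]
eef_rot: [0.995, 0.096, -0.017, -0.015]
contact_force: [-0.2, -0.3, -0.5]
gripper_width: 0.0008
```

Run:
```python
from h import *
x,y,z=seat(-.035,-.001,.052); go(x,y,z,11)
I=cam('side'); cv2.imwrite('pics/side20.png',cv2.resize(I['color'][110:240,180:320],None,fx=5,fy=5,interpolation=cv2.INTER_CUBIC))
```

```text
t 16.15 p [0.5208 0.0786 0.1102] alpha 11.08 F [-0.2 -0.3 -0.5] w 0.0008 q6 1.4 tiltz [-0.038  0.027 -0.999]
shift units [0.05  0.065 0.202] turn units 0.001
```

View pics/side20.png

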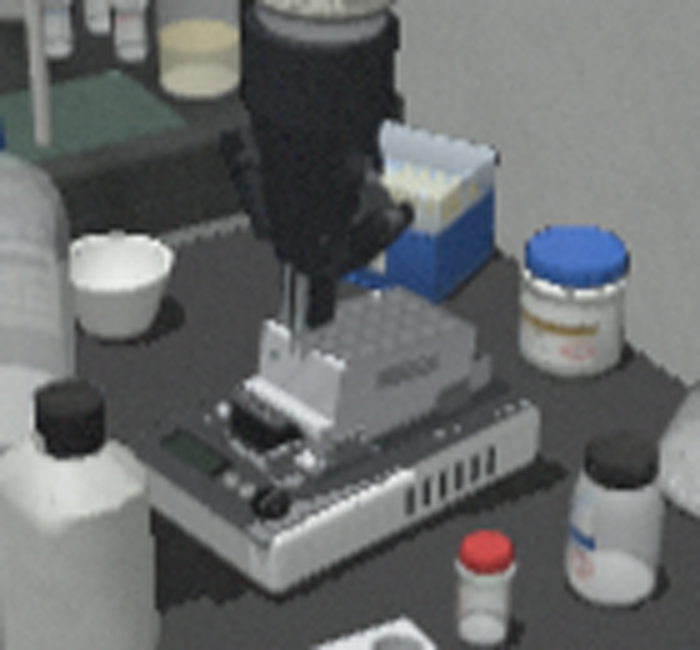

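Request:
move_arm:
  motion:
    - {"x":0.06,"y":0.05,"z":0.1,"turn":0}
    - {"x":0,"y":0,"z":0.15,"turn":0}

```text
clock: 16.37
tcp_pos: [0.5252, 0.0773, 0.102]
eef_rot: [0.995, 0.096, -0.015, -0.015]
contact_force: [-1.9, -1.8, 7.9]
gripper_width: 0.0003
```

Request:
move_arm:
  motion:
    - {"x":0,"y":0,"z":0.12,"turn":0}

```text
clock: 16.45
tcp_pos: [0.5247, 0.0772, 0.0984]
eef_rot: [0.995, 0.096, -0.015, -0.015]
contact_force: [-6.5, 0.7, 11.0]
gripper_width: 0.0
```

Request:
move_arm:
  motion:
    - {"x":0,"y":0,"z":0.15,"turn":0}

```text
clock: 16.53
tcp_pos: [0.5251, 0.0773, 0.0933]
eef_rot: [0.995, 0.096, -0.015, -0.015]
contact_force: [-1.3, 0.3, 2.0]
gripper_width: -0.0003
```

Request:
move_arm:
  motion:
    - {"x":0,"y":0,"z":0.1,"turn":0}

```text
clock: 16.62
tcp_pos: [0.525, 0.0772, 0.09]
eef_rot: [0.995, 0.096, -0.014, -0.015]
contact_force: [-9.4, -1.8, 20.5]
gripper_width: 0.0001
```

Request:
move_arm:
  motion:
    - {"x":0,"y":0,"z":0.12,"turn":0}

```text
clock: 16.7
tcp_pos: [0.525, 0.0772, 0.0899]
eef_rot: [0.995, 0.096, -0.014, -0.014]
contact_force: [-15.0, -1.7, 39.9]
gripper_width: -0.0
```

```bash
python3 look.py wrist21
python3 - <<'E'
from h import *
I=cam('side'); cv2.imwrite('pics/side21.png',cv2.resize(I['color'][110:240,180:320],None,fx=5,fy=5,interpolation=cv2.INTER_CUBIC))
E
```

```text
top plane slope [-1.0000e-02 -2.0000e-03  3.9248e+01] 10400 rms 0.62
rect ((2.6104507446289062, -1.2045612335205078), (62.26217269897461, 97.27608489990234), 89.97666931152344)
lip ((63.52882385253906, -0.28476715087890625), (63.174659729003906, 13.681863784790039), 89.83506774902344)
catch top None 0
t 16.75 p [0.525  0.0772 0.09  ] alpha 11.07 F [-8.8 -0.5 21.2] w -0.0003 q6 1.4 tiltz [-0.03   0.026 -0.999]
shift units [-0.327 -0.029 -0.991] turn units 0.001
```

View pics/side21.png

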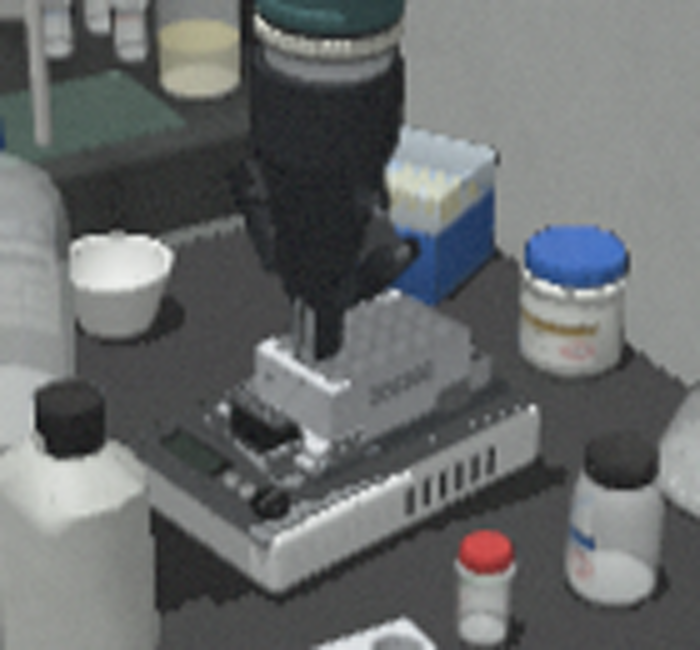

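Request:
move_arm:
  motion:
    - {"x":0,"y":0,"z":-0.2,"turn":0}
    - {"x":0,"y":0,"z":-0.5,"turn":0}
    - {"x":0,"y":0,"z":-0.6,"turn":0}
    - {"x":0,"y":0,"z":-0.6,"turn":0}
    - {"x":0,"y":0,"z":-0.4,"turn":0}
    - {"x":0,"y":0,"z":0,"turn":0}
    - {"x":0,"y":0,"z":0,"turn":0}

```text
clock: 17.38
tcp_pos: [0.5281, 0.0747, 0.1855]
eef_rot: [0.995, 0.096, -0.012, -0.014]
contact_force: [0.6, -0.1, -0.4]
gripper_width: 0.0002
```

```bash
python3 look.py wrist22
python3 - <<'E'
from h import *
I=cam('side'); cv2.imwrite('pics/side22.png',cv2.resize(I['color'][110:270,180:350],None,fx=4,fy=4,interpolation=cv2.INTER_CUBIC))
im=cv2.imread('pics/wrist22.png'); cv2.imwrite('pics/w22.png',cv2.resize(im[0:290,160:350],None,fx=2.5,fy=2,interpolation=cv2.INTER_CUBIC))
E
```

```text
top plane slope [ 0.0000e+00 -1.0000e-03  3.8867e+01] 6237 rms 0.66
rect ((1.0920982360839844, -1.0816841125488281), (62.1223258972168, 100.30941772460938), 89.79212188720703)
lip ((63.491363525390625, -0.4522857666015625), (62.799652099609375, 13.524901390075684), 89.86261749267578)
catch top ((-67.65055847167969, 0.06797409057617188), (39.4544677734375, 14.280624389648438), 89.0487289428711) 495
t 17.43 p [0.5281 0.0746 0.1854] alpha 11.05 F [ 1.6 -0.3  0.1] w 0.0001 q6 1.4 tiltz [-0.027  0.026 -0.999]
shift units [-0.336 -0.033  1.394] turn units 0.001
```

View pics/side22.png

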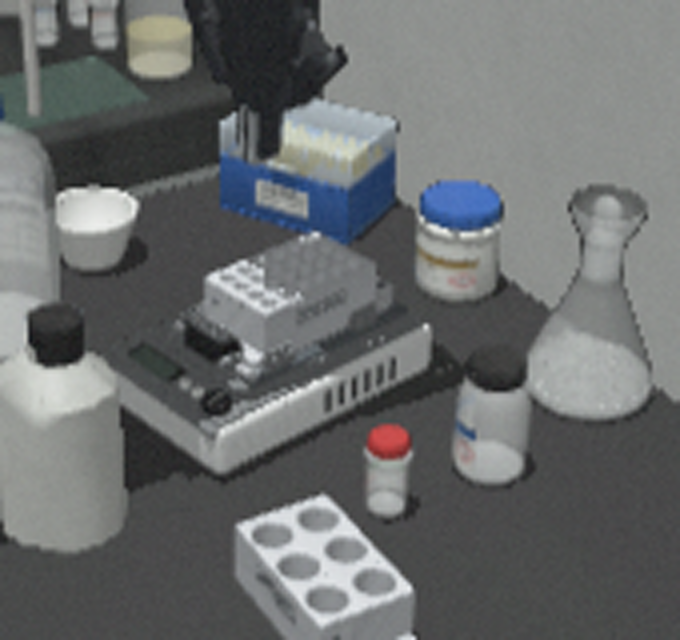

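View pics/w22.png

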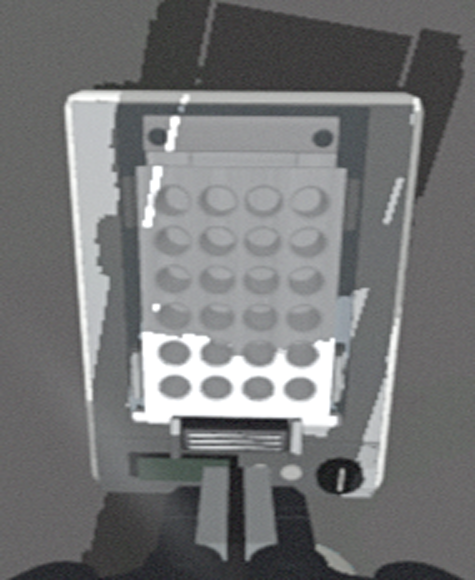

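Run:
```python
from h import *
I=cam('side'); c=cloud(I)
m=(abs(c[...,0]-.618)<.03)&(abs(c[...,1]+.069)<.03)&(c[...,2]>.075)
print('bottle cap',c[m].mean(0),np.nanpercentile(c[m][:,2],95))
print(monitor.get_state()['contact_force'])
print(job.close_job())
```

```text
bottle cap [ 0.61687844 -0.07372406  0.08450432] 0.08842983967847377
[-0.49713492 -0.05414154 -0.13735402]
the job is handed in; nothing more can be done
None
```

The bottle is out of the heater and the 24-hole block is fitted. I handed the job in at about 17.5 s of the 69 s allowed; no verdict was reported.

**What I did**
- **Bottle:** I stood it upright on the bench at about (0.618, −0.069) m.
- **Hooking the block:** I gripped the block slightly behind its middle and lowered its front ledge onto the flat top of the catch, so that it pivoted front-up in the grip. Then I slid the tongue under the lip and let go. It rested hooked, tilted 0.136 rad.
- **Pressing:** I pressed the front down with closed fingers until it lay flat. The force peaked at about 40 N, with contact only at the fingertips.

**Last checks, with the arm lifted clear**
- **Block:** its top plane slopes 0.000 and −0.001. The top is 39 mm above the nominal seat floor, and the camera reads that floor about 1 mm low.
- **Position:** the tongue tip works out at about 65 mm behind the seat centre. The yaw is within about 0.2°. The block sits 0.6 to 1.1 mm to one side.
- **Catch:** its top is at −67.7 mm, against −68.1 mm with the block resting on it. The spring pushes it outward (more negative) when open, so it reads as closed.
- **Bottle:** the cap top is at about 0.085 m, and it looks upright in the side picture.
- **Other things:** the vial, flask, jar and other block look undisturbed in the pictures. I did not measure them again.

**Discrepancies**
- The lip's sideways centre read between −1.1 and +0.2 mm in different views, within the stated calibration.
- The tool leaned by up to 0.07 rad during the carry, and I could not command that back out. It did no harm.

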